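Scoop finished bosses against the bench stop and sort them by metal

TASK

Take the flat scoop by its wooden grip and use it to clear the finished discs off the bench: push the scoop under each one against the fixed bench stop, lift it clear and tip it out, brass discs into the wooden box and copper discs into the blue tub. The discs are freshly polished, so never let the gripper's fingers touch them, and leave the other tools and things where they lie. When every disc is in its container, lay the scoop back flat in the middle of its black mat and let go.

Things in the scene. Friction and masses are not known exactly. Their poses are not given: they have to be found in the camera images.
- scoop: flat steel hand scoop (open pan with a wooden grip), about 280 g. Origin: underside of the pan floor, near the pan's middle; x points forward out of the open front, z up. Pan from x = -46 to +50 mm, floor 2 mm thick, 66 mm wide outside, 60 inside; side walls 18 mm high from x = -46 to +38 mm, back wall 24 mm high, no front wall. Discs slide off once the front dips 25 degrees.
- scoop_lip (a point): middle of the scoop's straight, thin front lip, at its underside (x = +50 mm, y = 0, z = 0 in the scoop's frame)
- scoop_grip (a point): a good point to hold the scoop, in its upright wooden grip behind the pan (x = -88 mm, y = 0, z = 47 mm in the scoop's frame). The grip is a block with a red top band, 36 mm long (x), 24 mm wide (y), from z = 4 to 70 mm, taken across its 24 mm width from above, at any pitch; its front is 24 mm behind the pan's back wall.
- mat: thin black rubber mat let into the bench, 200 x 120 mm, practically flush (under 1 mm), the scoop's home; fixed. Origin at its centre; x along its long side. The scoop starts on it, roughly in its middle, pointing along its x.
- stop: fixed bench stop: a straight wooden bar faced with steel, 500 mm long (its y), 30 mm thick (its x), 26 mm high, screwed to the bench across the far side of the work area. Origin at the centre of its underside. Its flat upright working face, looking towards the robot, lies at x = -15 mm in its own frame.
- wood_box: dark wooden open box for the brass discs, 160 x 160 mm and 60 mm high outside, walls and floor 7 mm, fixed to the bench. Origin at the centre of its underside; z up. It stands on the left or the right.
- blue_tub: blue plastic open tub for the copper discs, 160 x 160 mm and 60 mm high outside, walls and floor 7 mm, fixed to the bench. Origin at the centre of its underside; z up. It stands on the side where the wooden box does not.
- brass1: domed yellow brass disc (finished boss), 44 mm across, 14.5 mm high, about 60 g. Origin: centre of its underside, z up. Underside: a flat foot 18 mm across, then a bevel up to the rim (44 mm, at 6.5 to 9 mm height), so that a thin lip slides under once the disc cannot retreat. Lies loose on the robot's side of the stop, its centre 40 to 80 mm from the face. May be absent.
- brass2: domed yellow brass disc (finished boss), 44 mm across, 14.5 mm high, about 60 g. Origin: centre of its underside, z up. Underside: a flat foot 18 mm across, then a bevel up to the rim (44 mm, at 6.5 to 9 mm height), so that a thin lip slides under once the disc cannot retreat. Lies loose on the robot's side of the stop, its centre 40 to 80 mm from the face. May be absent.
- brass3: domed yellow brass disc (finished boss), 44 mm across, 14.5 mm high, about 60 g. Origin: centre of its underside, z up. Underside: a flat foot 18 mm across, then a bevel up to the rim (44 mm, at 6.5 to 9 mm height), so that a thin lip slides under once the disc cannot retreat. Lies loose on the robot's side of the stop, its centre 40 to 80 mm from the face. May be absent.
- copper1: domed reddish copper disc (finished boss), 44 mm across, 14.5 mm high, about 60 g. Origin: centre of its underside, z up. Underside: a flat foot 18 mm across, then a bevel up to the rim (44 mm, at 6.5 to 9 mm height), so that a thin lip slides under once the disc cannot retreat. Lies loose on the robot's side of the stop, its centre 40 to 80 mm from the face. May be absent.
- copper2: domed reddish copper disc (finished boss), 44 mm across, 14.5 mm high, about 60 g. Origin: centre of its underside, z up. Underside: a flat foot 18 mm across, then a bevel up to the rim (44 mm, at 6.5 to 9 mm height), so that a thin lip slides under once the disc cannot retreat. Lies loose on the robot's side of the stop, its centre 40 to 80 mm from the face. May be absent.
- screwdriver: screwdriver lying beyond the stop; loose, belongs where it lies, to be left alone.
- mallet: pale wooden mallet lying at the right, head 60 mm thick and 110 mm long; loose, belongs where it lies, to be left alone.
- mug: aluminium mug standing at the left, 72 mm across, 80 mm high; loose, belongs where it lies, to be left alone.
- pitch_block: dark wooden block 70 x 60 x 40 mm at the left between box and mug; loose, belongs where it lies, to be left alone.
- punch1: dark steel chasing punch, 100 x 8 x 8 mm, lying at the right; loose, belongs where it lies, to be left alone.
- punch2: bright steel chasing punch, 110 x 10 x 10 mm, lying beyond the stop; loose, belongs where it lies, to be left alone.

How it is judged:
On the way, in this order (a step that is already met when the one before it is completed fails the run):
1. a disc is carried on the scoop, lifted clear of the bench (((x of brass1 in the frame of scoop between -0.05 and 0.045 m and y of brass1 in the frame of scoop between -0.03 and 0.03 m and z of brass1 in the frame of scoop between -0.003 and 0.03 m and height (world z) of brass1 above 0.05 m) or (x of brass2 in the frame of scoop between -0.05 and 0.045 m and y of brass2 in the frame of scoop between -0.03 and 0.03 m and z of brass2 in the frame of scoop between -0.003 and 0.03 m and height (world z) of brass2 above 0.05 m) or (x of brass3 in the frame of scoop between -0.05 and 0.045 m and y of brass3 in the frame of scoop between -0.03 and 0.03 m and z of brass3 in the frame of scoop between -0.003 and 0.03 m and height (world z) of brass3 above 0.05 m) or (x of copper1 in the frame of scoop between -0.05 and 0.045 m and y of copper1 in the frame of scoop between -0.03 and 0.03 m and z of copper1 in the frame of scoop between -0.003 and 0.03 m and height (world z) of copper1 above 0.05 m) or (x of copper2 in the frame of scoop between -0.05 and 0.045 m and y of copper2 in the frame of scoop between -0.03 and 0.03 m and z of copper2 in the frame of scoop between -0.003 and 0.03 m and height (world z) of copper2 above 0.05 m))), for 0.2 s.
2. every brass disc lies in the wooden box and every copper disc in the blue tub (x of brass1 in the frame of wood_box between -0.075 and 0.075 m and y of brass1 in the frame of wood_box between -0.075 and 0.075 m and z of each of brass1, brass2, brass3 in the frame of wood_box below 0.05 m and linear speed of each of brass1, brass2, brass3, copper1, copper2 below 0.05 m/s and x of brass2 in the frame of wood_box between -0.075 and 0.075 m and y of brass2 in the frame of wood_box between -0.075 and 0.075 m and x of brass3 in the frame of wood_box between -0.075 and 0.075 m and y of brass3 in the frame of wood_box between -0.075 and 0.075 m and x of copper1 in the frame of blue_tub between -0.075 and 0.075 m and y of copper1 in the frame of blue_tub between -0.075 and 0.075 m and z of each of copper1, copper2 in the frame of blue_tub below 0.05 m and x of copper2 in the frame of blue_tub between -0.075 and 0.075 m and y of copper2 in the frame of blue_tub between -0.075 and 0.075 m), for 0.2 s.
At the end, for the whole second after the job is handed in: Every brass disc present lies in the wooden box and every copper disc in the blue tub (centre within 75 mm of the container's middle along each side, below its rim); the scoop lies flat, right way up, on the bench with its origin within 45 mm of the mat's centre, released and at rest (x of brass1 in the frame of wood_box between -0.075 and 0.075 m and y of brass1 in the frame of wood_box between -0.075 and 0.075 m and z of each of brass1, brass2, brass3 in the frame of wood_box below 0.05 m and x of brass2 in the frame of wood_box between -0.075 and 0.075 m and y of brass2 in the frame of wood_box between -0.075 and 0.075 m and x of brass3 in the frame of wood_box between -0.075 and 0.075 m and y of brass3 in the frame of wood_box between -0.075 and 0.075 m and x of copper1 in the frame of blue_tub between -0.075 and 0.075 m and y of copper1 in the frame of blue_tub between -0.075 and 0.075 m and z of each of copper1, copper2 in the frame of blue_tub below 0.05 m and x of copper2 in the frame of blue_tub between -0.075 and 0.075 m and y of copper2 in the frame of blue_tub between -0.075 and 0.075 m and horizontal distance between scoop and mat below 0.045 m and height (world z) of scoop below 0.008 m and angle between scoop's own z axis and vertical below 0.08 rad and linear speed of scoop below 0.02 m/s); the robot touches nothing.
It fails at once if the fingers touch a disc (contact force between the fingers and brass1 above 0.5 N or contact force between the fingers and brass2 above 0.5 N or contact force between the fingers and brass3 above 0.5 N or contact force between the fingers and copper1 above 0.5 N or contact force between the fingers and copper2 above 0.5 N).
It fails at once if a bystander is moved by more than 30 mm (distance of any of screwdriver, mallet, mug, pitch_block, punch1, punch2 from where it was at the start of the episode above 0.03 m).
Of brass1, brass2, brass3, copper1, copper2 only 3 to 5 are there at a start; the rules pass over those that are not, and their reading is None.
At some moment in a run one of brass1, brass2, brass3, copper1, copper2 may be knocked a few centimetres aside while the robot is not near it.
It also fails if it takes over 210 s, if anything falls off the work surface, if the arm or the gripper's body presses on something with over 40 N, if the wrist force passes 120 N, or if a joint passes its speed limit or range.

ROBOT

A 6-joint arm with a two-finger parallel gripper is mounted at the origin on the work surface. World frame = base frame: x ahead of the robot, y to its left, z up, the work surface at z = 0. Lengths are in m, angles in rad, forces in N, time in s.
With the tool pointing down it reaches from about 0.25 to 0.725 m from the base axis. Payload 4 kg.
Tool frame: the origin (TCP) lies on the centre line of the jaws, within the pads' length; the fingertips stand 17 mm ahead of it and the grasp point (between the pads) lies 2 mm behind it; z points along the fingers, y is the line along which they close (so a half turn about z gives the same grasp; the last joint's range is limited). The gripper opens to 85 mm and grips with 20 to 120 N. Pads are 22 mm wide; open, the fingers measure 114 mm over their backs; the gripper's body (76 mm by 85 mm) begins 54 mm behind the grasp point. The pads swing forward as they close: fully open they stand 13 mm farther back than shut.
Start: joints at [-1.172, 0.241, 0.005, 1.335, 0, 1.571], TCP at [0.194, -0.461, 0.214] pointing down, gripper open.
Joint ranges: [-2.72, 2.72], [-1.05, 1.87], [-1.09, 1.28], [-1.99, 2.15], [-1.42, 1.44], [-3.14, 3.14]. Speed limits (rad/s): [2.79, 2.79, 3.14, 3.14, 3.14, 3.14].

INTERFACE

Orientations are given as a unit quaternion [x, y, z, w].
In Python, from workcell import bot, camera, get_calibration gives the robot as it stands.
- The arm moves only by the tool apply_moves, never from a script. Its argument "steps" is a list of rows, each a list of 3 entries, a list of its own where there are three numbers: the shift along the tool's x, y, z as a fraction of full scale, then the turn, a rotation vector about the tool's x, y, z as a fraction of full scale, then the opening, from 0 (shut) to 1 (fully open). A call has exactly 8 rows; each row shifts and turns the commanded pose from where the row before left it, along the tool's axes as they then stand; what a row does not reach is not made up. Full scale, the value 1, is 20 cm for a shift and pi rad for a turn. A row lasts 1/12 s, in which the tool goes at most 41.7 mm and 7.16 degrees, less where a joint would pass 70% of its speed; a pose out of reach is approached as far as the arm can. A call with a number of a shift or a turn outside -1 to 1 is refused whole. A call with a gripper value outside its range is refused whole. The fingers move at their own pace and stop on an object; the grip force is fixed at half the most. Time passes only in rows, so rows that do not move let the fingers close, or fill a call up. It gives the time, the measured TCP pose, the force, the opening and the grip force at its end, in the units of the state.
- bot.get_obs(): the state, without advancing time (a new reading comes with each control period).
- camera(name): name is "side" or "top"; returns (picture, depth): 384x512x3 uint8, red, green, blue; 384x512 float32, m along the optical axis (not along the pixel's ray), 0 where there is no reading.
- get_calibration(name): a dict with "fov_y" (degrees; the focal length in pixels is half the picture's height over the tangent of half this angle, whatever the lens; pixels are square), "cx", "cy" (the principal point, pixels), "rvec" (rotation vector, rad) and "tvec" (3), from world to camera coordinates, as OpenCV has them. Camera axes: x right, y down, z forward; pixel columns grow to the right and rows downward; lengths in m; the calibration is good to about 2 mm. A picture is of the moment at which its call begins. get_calibration takes no time and is no camera call.
- bot.job_done(): hands the job in; it is judged then, once.
The state is a dict: "clock": time; "joint_pos": joint angles; "joint_vel": joint speeds; "tau": joint torques, N m; "eef_pos": TCP position; "tool_rot": TCP orientation; "ft_force": force on the tool from outside, world axes, zero at the start; "ft_torque": the same for the moment, N m; "grip_width": finger opening in m; "grasp_force": force on a finger pad.
Only numpy, scipy, OpenCV 4.12 (cv2) and the standard library are available. Lean on these libraries where they do the work, as an engineer would, in place of code of your own. Each camera call takes 0.05 s, during which the arm holds its last target. There are 200 camera calls.

## Working session

There is one attempt and no reset: what is moved stays moved. The work goes in short steps, Python scripts to look and compute and a tool call to move; the robot and the scene stay as the last step left them, time stands still between calls to the robot, and variables do not carry over. Pictures are saved under pics/ and viewed, at most 14 in all, crops included, and the job is handed in when it is done.

Besides the shell and the picture viewer there is one more tool, called after ">>>" in YAML: its name, and indented under it one key for each argument. apply_moves: Moves the arm, as the interface text tells. Its arguments: {"type":"object","properties":{"steps":{"type":"array"}},"required":["steps"]}

```bash
ls; mkdir -p pics
cat > h.py <<'E'
import numpy as np, cv2
from scipy.spatial.transform import Rotation as R
from workcell import bot, camera, get_calibration
def cal(n):
    c=get_calibration(n); f=192/np.tan(np.radians(c["fov_y"])/2)
    return f,c["cx"],c["cy"],R.from_rotvec(c["rvec"]).as_matrix(),np.array(c["tvec"])
def ray(n,uv,z):
    f,cx,cy,M,t=cal(n); uv=np.atleast_2d(uv).astype(float)
    d=np.c_[(uv[:,0]-cx)/f,(uv[:,1]-cy)/f,np.ones(len(uv))]@M
    o=-M.T@t
    return o+d*((z-o[2])/d[:,2])[:,None]
def proj(n,p):
    f,cx,cy,M,t=cal(n); q=np.atleast_2d(p)@M.T+t
    return np.c_[f*q[:,0]/q[:,2]+cx,f*q[:,1]/q[:,2]+cy]
def cloud(n,dep):
    f,cx,cy,M,t=cal(n); v,u=np.mgrid[:384,:512]
    q=np.stack([(u-cx)/f*dep,(v-cy)/f*dep,dep],-1)
    return (q-t)@M
def snap(n,name):
    im,d=camera(n); cv2.imwrite(f"pics/{name}.png",im[:,:,::-1]); return im,d
E
python3 - <<'E'
from h import *
for n in("top","side"):
    im,d=snap(n,n+"0"); f,cx,cy,M,t=cal(n); print(n,f,cx,cy,-M.T@t,M[2],(d==0).mean())
    print(ray(n,[[0,0],[511,0],[0,383],[511,383]],0))
o=bot.get_obs();print(o)
E
```

```text
pics
top 376.0431732257047 251.59946010209063 189.49350657370042 [0.44534704 0.02325991 0.9885029 ] [ 0.17870726 -0.0133076  -0.98381229] 0.0039011637369791665
[[ 1.19421450e+00  7.36801825e-01  0.00000000e+00]
 [ 1.18839479e+00 -7.66895884e-01  1.11022302e-16]
 [ 1.54038176e-01  6.26276731e-01  0.00000000e+00]
 [ 1.34288609e-01 -6.22555229e-01  0.00000000e+00]]
side 443.7026173431101 251.33276140024063 188.24115116925014 [0.45300457 1.01928923 0.69307074] [ 0.13007434 -0.83161854 -0.53989931] 0.0037587483723958335
[[ 3.19311542 -2.64248263  0.        ]
 [-1.11576775 -3.35500738  0.        ]
 [ 0.94975591  0.63124356  0.        ]
 [ 0.08277082  0.49407931  0.        ]]
{'clock': 0.1, 'joint_pos': array([-1.17197638e+00,  2.41346468e-01,  3.87696675e-03,  1.33520855e+00,
       -1.75514617e-05,  1.57079334e+00]), 'joint_vel': array([ 0.00038938,  0.00047653,  0.00379374,  0.00122265, -0.00166518,
        0.00043926]), 'tau': array([ 1.68001293e-04, -3.73137403e+01,  2.53010935e+01,  1.09074658e-02,
        5.03254705e-05,  1.03648912e-05]), 'eef_pos': array([ 0.19393003, -0.46021547,  0.21310448]), 'tool_rot': array([ 9.80182896e-01,  1.98092415e-01, -1.94977248e-04, -9.20481779e-04]), 'ft_force': array([-0.13638526,  0.30411008, -0.12153623]), 'ft_torque': array([ 0.0039731 , -0.01250387,  0.00227921]), 'grasp_force': 0.0, 'grip_width': 0.0854191604271779}
```

View pics/top0.png

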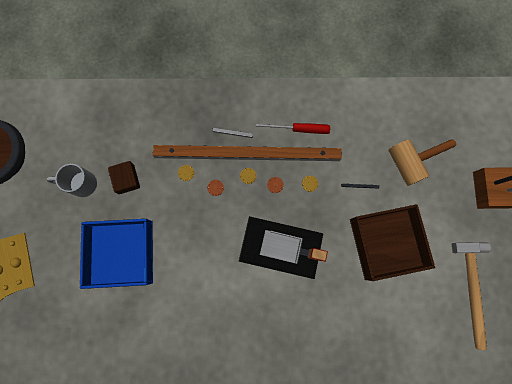

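View pics/side0.png

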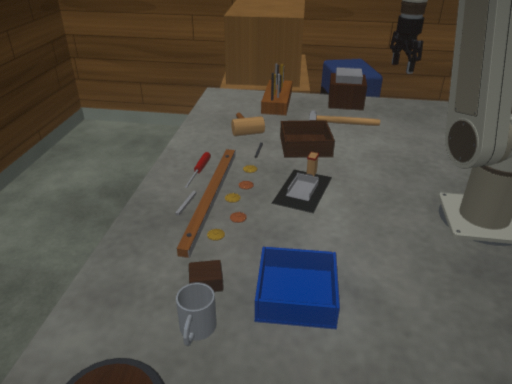

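The top view shows brass discs at about (186,173), (248,176) and (310,184), and copper at (216,188) and (275,185). The stop bar runs from (152,151) to (342,155). The scoop is on the mat at (283,247) with its grip at (318,254). The blue tub is left at (116,253) and the wooden box right at (392,242). The side view agrees, and neither view shows anything else near the discs.

```bash
cat >> h.py <<'E'
def discs(im=None):
    if im is None: im,_=camera("top")
    hsv=cv2.cvtColor(im,cv2.COLOR_RGB2HSV); out=[]
    for nm,lo,hi in(("brass",18,32),("copper",3,15)):
        m=cv2.inRange(hsv,(lo,110,110),(hi,255,255))
        m[:, :60]=0; n,l,s,c=cv2.connectedComponentsWithStats(m)
        for i in range(1,n):
            if 60<s[i,4]<400 and abs(s[i,2]-s[i,3])<7: out.append((nm,s[i,4],ray("top",c[i],.009)[0].round(4),c[i].round(1)))
    return out
def rect(mask,z):
    n,l,s,c=cv2.connectedComponentsWithStats(mask.astype(np.uint8)); i=1+np.argmax(s[1:,4])
    v,u=np.nonzero(l==i); p=ray("top",np.c_[u,v],z)[:,:2].astype(np.float32)
    return cv2.minAreaRect(p)
E
python3 - <<'E'
from h import *
im,d=camera("top")
for x in discs(im): print(*x)
P=cloud("top",d); hsv=cv2.cvtColor(im,cv2.COLOR_RGB2HSV)
Z=P[...,2]; v,u=np.mgrid[:384,:512]
print("blue",rect((hsv[...,0]>105)&(hsv[...,0]<130)&(hsv[...,1]>150),.06))
reg=lambda a,b,c,e:(u>a)&(u<b)&(v>c)&(v<e)
print("box",rect((Z>.05)&(Z<.075)&reg(340,440,195,290),.06))
print("mat",rect((hsv[...,2]<30)&reg(230,335,205,290),0))
print("stop",rect((Z>.018)&(Z<.04)&reg(145,350,138,165),.026))
sm=reg(230,335,205,290)
print("pan",rect((hsv[...,2]>110)&(hsv[...,1]<40)&reg(250,310,225,270),.01))
g=(Z>.06)&(Z<.08)&sm; print("grip",P[g].mean(0),P[g].min(0),P[g].max(0),rect(g,.07), Z[sm].max())
g=(Z>.012)&(Z<.03)&reg(145,350,138,165)
q=P[g]; 
for y in np.arange(-.24,.27,.06):
    k=q[abs(q[:,1]-y)<.02]
    if len(k):print(round(y,2),k[:,0].min(),k[:,0].max(),k[:,2].max())
E
```

```text
brass 199 [0.6716 0.1858 0.009 ] [185.4 172.3]
brass 197 [0.6617 0.02   0.009 ] [247.7 175.3]
brass 198 [ 0.6394 -0.1451  0.009 ] [309.8 183. ]
copper 196 [ 0.6363 -0.052   0.009 ] [274.9 184.4]
copper 193 [0.6307 0.1061 0.009 ] [215.3 187.1]
blue ((0.46205663681030273, 0.3411332368850708), (0.15908338129520416, 0.1734502613544464), 2.3950002193450928)
box ((0.4797549843788147, -0.3379349112510681), (0.15974003076553345, 0.16270741820335388), 10.83883285522461)
mat ((0.472553551197052, -0.06468562036752701), (0.19906574487686157, 0.11940697580575943), 76.38787078857422)
stop ((0.7211976647377014, 0.02123090624809265), (0.4987362325191498, 0.03276599198579788), 88.49537658691406)
pan ((0.47471413016319275, -0.06311536580324173), (0.0975218117237091, 0.06577350199222565), 75.44503021240234)
grip [ 0.45189054 -0.14878249  0.07016981] [ 0.43558234 -0.17003581  0.06488583] [ 0.46695969 -0.12808191  0.07423346] ((0.45174604654312134, -0.14877749979496002), (0.03748456761240959, 0.0250137560069561), 75.35186767578125) 0.9885029039406669
-0.24 0.7008421996597505 0.7305763620373376 0.0295312376878995
-0.18 0.7018475278727466 0.7308789163190226 0.029685192194005096
-0.12 0.7030660005756072 0.7343602613722457 0.02995638988782161
-0.06 0.7047971548412751 0.7348116673173959 0.029977591186588784
0.0 0.7059969691188829 0.73558417373565 0.029963042797162498
0.06 0.7079718148466894 0.7386752180658783 0.029898967579326485
0.12 0.7093826579271498 0.7389880748786867 0.029923011413122928
0.18 0.7111617199121538 0.7424886683835124 0.02996917633810654
0.24 0.7120745933146324 0.7427066356870918 0.02999395321849803
```

```bash
cat >> h.py <<'E'
import json
def tool(H,phi=0):
    H,phi=np.radians([H,phi]); c,s=np.cos(H),np.sin(H)
    return R.from_euler("ZY",[H,phi])*R.from_euler("x",np.pi)   # tool x = scoop forward, z down
def plan(wps,p=None,q=None,vmax=.034,ease=True):
    """wps: (grip point xyz, heading, nose-down pitch, opening[, rows]); prints rows in calls of 8"""
    o=bot.get_obs(); p=np.array(o["eef_pos"]) if p is None else p; q=R.from_quat(o["tool_rot"]) if q is None else q
    rows=[]
    for w in wps:
        t=tool(w[1],w[2]); g=np.array(w[0])+t.apply([0,0,.002]); p0,q0=p,q
        D=(q0.inv()*t).as_rotvec(); k=1.5 if ease else 1
        n=w[4] if len(w)>4 else max(1,int(np.ceil(k*np.linalg.norm(g-p0)/vmax)),int(np.ceil(k*np.degrees(np.linalg.norm(D))/6.9)))
        for i in range(1,n+1):
            a=i/n; a=a*a*(3-2*a) if ease else a
            s=np.round(q.inv().apply(p0+a*(g-p0)-p)/.2,3)
            r=np.round((q.inv()*q0*R.from_rotvec(a*D)).as_rotvec()/np.pi,3)
            p=p+q.apply(s*.2); q=q*R.from_rotvec(r*np.pi)
            rows.append([(s+0.).tolist(),(r+0.).tolist(),w[3]])
    while len(rows)%8: rows.append([[0,0,0],[0,0,0],rows[-1][2]])
    for i in range(0,len(rows),8): print(json.dumps(rows[i:i+8]).replace(" ","").replace(".0,",",").replace(".0]","]"))
    print(p,q.as_quat())
    return p,q
E
python3 - <<'E'
from h import *
plan([([.452,-.149,.17],75.3,0,1),([.452,-.149,.047],75.3,0,1)])
E
```

```text
[[[0.016,-0.008,0.002],[0,0,-0.003],1],[[0.046,-0.024,0.006],[0,0,-0.007],1],[[0.072,-0.034,0.009],[0,0,-0.012],1],[[0.097,-0.042,0.012],[0,0,-0.015],1],[[0.118,-0.045,0.014],[0,0,-0.018],1],[[0.136,-0.043,0.016],[0,0,-0.021],1],[[0.151,-0.038,0.017],[0,0,-0.022],1],[[0.161,-0.028,0.019],[0,0,-0.024],1]]
[[[0.167,-0.016,0.019],[0,0,-0.024],1],[[0.168,-0.003,0.019],[0,0,-0.024],1],[[0.163,0.009,0.018],[0,0,-0.023],1],[[0.154,0.019,0.018],[0,0,-0.023],1],[[0.14,0.028,0.016],[0,0,-0.02],1],[[0.122,0.033,0.014],[0,0,-0.019],1],[[0.1,0.033,0.012],[0,0,-0.015],1],[[0.075,0.029,0.009],[0,0,-0.011],1]]
[[[0.047,0.02,0.006],[0,0,-0.008],1],[[0.016,0.008,0.002],[0,0,-0.002],1],[[0,0,0.046],[0,0,0],1],[[0,0,0.113],[0,0,0],1],[[0,0,0.148],[0,0,0],1],[[0,0,0.148],[0,0,0],1],[[-0.001,0.001,0.114],[0,0,0],1],[[0,0,0.046],[0,0,0],1]]
[ 0.45205431 -0.14910928  0.04490881] [ 7.92141091e-01  6.10337422e-01  2.17856884e-04 -8.21798178e-04]
```

>>> apply_moves:
  steps:
    - [[0.016,-0.008,0.002],[0,0,-0.003],1]
    - [[0.046,-0.024,0.006],[0,0,-0.007],1]
    - [[0.072,-0.034,0.009],[0,0,-0.012],1]
    - [[0.097,-0.042,0.012],[0,0,-0.015],1]
    - [[0.118,-0.045,0.014],[0,0,-0.018],1]
    - [[0.136,-0.043,0.016],[0,0,-0.021],1]
    - [[0.151,-0.038,0.017],[0,0,-0.022],1]
    - [[0.161,-0.028,0.019],[0,0,-0.024],1]

```text
clock: 0.82
eef_pos: [0.3024, -0.3292, 0.1948]
tool_rot: [0.924, 0.383, 0.0, 0.0]
ft_force: [-0.4, -0.5, 0.3]
grip_width: 0.0853
grasp_force: 0.0
```

>>> apply_moves:
  steps:
    - [[0.167,-0.016,0.019],[0,0,-0.024],1]
    - [[0.168,-0.003,0.019],[0,0,-0.024],1]
    - [[0.163,0.009,0.018],[0,0,-0.023],1]
    - [[0.154,0.019,0.018],[0,0,-0.023],1]
    - [[0.14,0.028,0.016],[0,0,-0.02],1]
    - [[0.122,0.033,0.014],[0,0,-0.019],1]
    - [[0.1,0.033,0.012],[0,0,-0.015],1]
    - [[0.075,0.029,0.009],[0,0,-0.011],1]

```text
clock: 1.48
eef_pos: [0.4441, -0.1576, 0.1696]
tool_rot: [0.8, 0.6, 0.0, -0.0]
ft_force: [0.0, 0.2, 0.8]
grip_width: 0.0857
grasp_force: 0.0
```

Run:
```python
from h import *
o=bot.get_obs(); print(o["clock"],o["eef_pos"],o["joint_pos"])
plan([([.452,-.149,.167],75.3,0,1,2),([.452,-.149,.047],75.3,0,1,6)],ease=False)
```

```text
1.4833 [ 0.44408346 -0.15756913  0.16957707] [-3.41411455e-01  2.09446261e-01 -1.53127415e-01  1.20857373e+00
  6.61133749e-04  1.51301329e+00]
[[[0.026,0.013,0.011],[0,0,-0.004],1],[[0.026,0.013,0.012],[0,0,-0.005],1],[[0,0,0.1],[0,0,0],1],[[0,0,0.1],[0,0,0],1],[[0,0,0.1],[0,0,0],1],[[0,0,0.1],[0,0,0],1],[[0,0,0.1],[0,0,0],1],[[0,0.001,0.1],[0,0,0],1]]
[ 0.45211202 -0.14894876  0.04498254] [ 7.91387379e-01  6.11314875e-01  1.83033918e-04 -3.26477857e-04]
```

>>> apply_moves:
  steps:
    - [[0.026,0.013,0.011],[0,0,-0.004],1]
    - [[0.026,0.013,0.012],[0,0,-0.005],1]
    - [[0,0,0.1],[0,0,0],1]
    - [[0,0,0.1],[0,0,0],1]
    - [[0,0,0.1],[0,0,0],1]
    - [[0,0,0.1],[0,0,0],1]
    - [[0,0,0.1],[0,0,0],1]
    - [[0,0,0.1],[0,0,0],1]

```text
clock: 2.15
eef_pos: [0.4506, -0.1521, 0.0444]
tool_rot: [0.793, 0.609, -0.0, 0.0]
ft_force: [-0.4, -0.6, -0.2]
grip_width: 0.0852
grasp_force: 0.0
```

>>> apply_moves:
  steps:
    - [[0,0,0],[0,0,0],0]
    - [[0,0,0],[0,0,0],0]
    - [[0,0,0],[0,0,0],0]
    - [[0,0,0],[0,0,0],0]
    - [[0,0,0],[0,0,0],0]
    - [[0,0,0],[0,0,0],0]
    - [[0,0,0],[0,0,0],0]
    - [[0,0,0],[0,0,0],0]

```text
clock: 2.82
eef_pos: [0.4522, -0.1525, 0.0465]
tool_rot: [0.793, 0.609, 0.0, 0.001]
ft_force: [-0.5, -2.5, 5.7]
grip_width: 0.0216
grasp_force: 59.0
```

Run:
```python
from h import *
o=bot.get_obs(); print(o["clock"],o["eef_pos"],o["grip_width"],o["grasp_force"])
plan([([.45,-.10,.15],75.3,0,0,5),([.45,0.019,.15],-1.5,-5,0,12),([.45,0.02,.15],-1.5,-5,0,1)],ease=False)
```

```text
2.8167 [ 0.45221672 -0.15247145  0.04648167] 0.021606075105720907 59.00223970413208
[[[0.05,-0.015,-0.102],[0,0,0],0],[[0.05,-0.016,-0.101],[0,0,-0.001],0],[[0.05,-0.015,-0.102],[0.001,0,0],0],[[0.05,-0.016,-0.101],[0,0,0],0],[[0.05,-0.015,-0.102],[0,0,0],0],[[0.048,-0.013,0],[-0.002,0.002,0.035],0],[[0.046,-0.017,0],[-0.001,0.002,0.036],0],[[0.044,-0.023,0],[-0.002,0.002,0.035],0]]
[[[0.041,-0.028,0.001],[-0.001,0.002,0.036],0],[[0.038,-0.032,0.001],[-0.002,0.002,0.035],0],[[0.034,-0.036,0],[-0.001,0.002,0.036],0],[[0.03,-0.04,0.001],[-0.002,0.002,0.035],0],[[0.025,-0.042,0.001],[-0.001,0.002,0.036],0],[[0.021,-0.046,0],[-0.002,0.002,0.035],0],[[0.015,-0.047,0.001],[-0.001,0.002,0.036],0],[[0.01,-0.049,0],[-0.002,0.002,0.035],0]]
[[[0.004,-0.049,0],[-0.002,0.002,0.036],0],[[0,-0.005,0],[0,0,0],0],[[0,0,0],[0,0,0],0],[[0,0,0],[0,0,0],0],[[0,0,0],[0,0,0],0],[[0,0,0],[0,0,0],0],[[0,0,0],[0,0,0],0],[[0,0,0],[0,0,0],0]]
[0.45021066 0.02001555 0.14803195] [ 0.99895252 -0.01325586  0.04377913  0.00123978]
```

>>> apply_moves:
  steps:
    - [[0.05,-0.015,-0.102],[0,0,0],0]
    - [[0.05,-0.016,-0.101],[0,0,0],0]
    - [[0.05,-0.015,-0.102],[0,0,0],0]
    - [[0.05,-0.016,-0.101],[0,0,0],0]
    - [[0.05,-0.015,-0.102],[0,0,0],0]
    - [[0.048,-0.013,0],[-0.002,0.002,0.035],0]
    - [[0.046,-0.017,0],[-0.001,0.002,0.036],0]
    - [[0.044,-0.023,0],[-0.002,0.002,0.035],0]

```text
clock: 3.48
eef_pos: [0.4487, -0.0689, 0.1466]
tool_rot: [0.884, 0.467, 0.012, -0.0]
ft_force: [-0.6, 0.0, -3.1]
grip_width: 0.0219
grasp_force: 59.4
```

>>> apply_moves:
  steps:
    - [[0.041,-0.028,0.001],[-0.001,0.002,0.036],0]
    - [[0.038,-0.032,0.001],[-0.002,0.002,0.035],0]
    - [[0.034,-0.036,0],[-0.001,0.002,0.036],0]
    - [[0.03,-0.04,0.001],[-0.002,0.002,0.035],0]
    - [[0.025,-0.042,0.001],[-0.001,0.002,0.036],0]
    - [[0.021,-0.046,0],[-0.002,0.002,0.035],0]
    - [[0.015,-0.047,0.001],[-0.001,0.002,0.036],0]
    - [[0.01,-0.049,0],[-0.002,0.002,0.035],0]

```text
clock: 4.15
eef_pos: [0.4482, 0.0105, 0.1458]
tool_rot: [0.998, 0.039, 0.039, -0.0]
ft_force: [1.4, -0.6, -3.2]
grip_width: 0.0216
grasp_force: 59.4
```

>>> apply_moves:
  steps:
    - [[0.004,-0.049,0],[-0.002,0.002,0.036],0]
    - [[0,-0.005,0],[0,0,0],0]
    - [[0,0,0],[0,0,0],0]
    - [[0,0,0],[0,0,0],0]
    - [[0,0,0],[0,0,0],0]
    - [[0,0,0],[0,0,0],0]
    - [[0,0,0],[0,0,0],0]
    - [[0,0,0],[0,0,0],0]

```text
clock: 4.82
eef_pos: [0.4496, 0.0013, 0.1471]
tool_rot: [0.999, -0.003, 0.044, -0.007]
ft_force: [0.2, -0.0, -2.9]
grip_width: 0.0216
grasp_force: 59.5
```

Run:
```python
from h import *
im,d=snap("side","side1"); im2,d2=snap("top","top1")
cv2.imwrite("pics/both1.png",np.hstack([cv2.resize(im[100:260,180:340],(400,400)),cv2.resize(im2[140:300,180:340],(400,400))])[:,:,::-1])
print(*discs(im2),sep="\n")
o=bot.get_obs(); print(o["eef_pos"],R.from_quat(o["tool_rot"]).as_matrix()[:,0])
# pan floor orientation from top depth
P=cloud("top",d2).reshape(-1,3); M=R.from_quat(o["tool_rot"]).as_matrix()
L=(P-o["eef_pos"])@M; L[:,1:]*=-1   # scoop-ish frame at TCP (x fwd,y left,z up)
k=(L[:,0]>.05)&(L[:,0]<.135)&(abs(L[:,1])<.025)&(abs(L[:,2]+.045)<.03)
A=np.c_[L[k][:,:2],np.ones(k.sum())]; print(k.sum(),np.linalg.lstsq(A,L[k][:,2],rcond=None)[0])
k=(L[:,0]>.03)&(L[:,0]<.17)&(abs(L[:,1])<.06)&(abs(L[:,2]+.045)<.03)
print(L[k].min(0),L[k].max(0))
```

```text
('brass', np.int32(198), array([0.6716, 0.1858, 0.009 ]), array([185.4, 172.3]))
('brass', np.int32(192), array([0.662, 0.02 , 0.009]), array([247.7, 175.2]))
('brass', np.int32(197), array([ 0.6393, -0.1451,  0.009 ]), array([309.8, 183. ]))
('copper', np.int32(193), array([ 0.6365, -0.052 ,  0.009 ]), array([274.9, 184.4]))
('copper', np.int32(191), array([0.6309, 0.1064, 0.009 ]), array([215.2, 187. ]))
[0.44959333 0.00129502 0.14708872] [ 0.99610437 -0.00590521  0.08798411]
755 [-0.01571117 -0.00170592 -0.04441961]
[ 0.03075442 -0.03176704 -0.05093309] [ 0.13579359  0.03343684 -0.01817431]
```

View pics/both1.png

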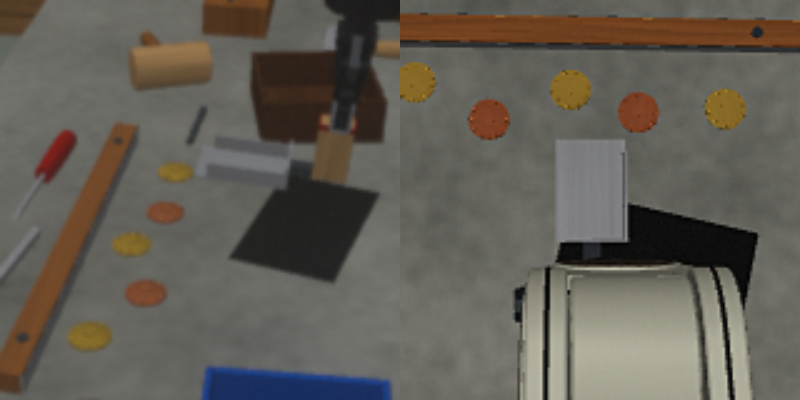

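The scoop is held straight and level, pointing at the middle brass disc, which is at (570,90) in the right crop. The pan is empty and all discs are undisturbed.

Run:
```python
from h import *
plan([([.456,.0255,.085],-1.5,2,0,4),([.458,.0255,.0575],-1.5,2,0,3),([.458,.0255,.0545],-1.5,2,0,1)],ease=False)
```

```text
[[[0.001,-0.029,0.081],[-0.001,-0.01,0.002],0],[[0.003,-0.03,0.081],[-0.001,-0.01,0.001],0],[[0.005,-0.029,0.08],[-0.001,-0.009,0.002],0],[[0.008,-0.03,0.08],[-0.001,-0.01,0.002],0],[[0.005,0,0.046],[0,0,0],0],[[0.005,0,0.046],[0,0,0],0],[[0.004,-0.001,0.045],[0,0,0],0],[[0.001,0.001,0.015],[0,0,0],0]]
[0.45794258 0.02540488 0.05259021] [ 0.99975904 -0.01350032 -0.0172802  -0.00100141]
```

>>> apply_moves:
  steps:
    - [[0.001,-0.029,0.081],[-0.001,-0.01,0.002],0]
    - [[0.003,-0.03,0.081],[-0.001,-0.01,0.001],0]
    - [[0.005,-0.029,0.08],[-0.001,-0.009,0.002],0]
    - [[0.008,-0.03,0.08],[-0.001,-0.01,0.002],0]
    - [[0.005,0,0.046],[0,0,0],0]
    - [[0.005,0,0.046],[0,0,0],0]
    - [[0.004,-0.001,0.045],[0,0,0],0]
    - [[0.001,0,0.015],[0,0,0],0]

```text
clock: 5.58
eef_pos: [0.4567, 0.0059, 0.0517]
tool_rot: [1.0, 0.0, -0.018, -0.009]
ft_force: [-0.0, -0.5, -2.3]
grip_width: 0.0216
grasp_force: 59.7
```

```bash
cat >> h.py <<'E'
def st():
    o=bot.get_obs(); q=R.from_quat(o["tool_rot"]); x=q.as_matrix()[:,0]
    print("t%.1f tcp"%o["clock"],o["eef_pos"].round(4),"H %.2f pitch %.2f"%(np.degrees(np.arctan2(x[1],x[0])),np.degrees(np.arcsin(-x[2]))),"F",o["ft_force"].round(1),"lip",(o["eef_pos"]+q.apply([.138,0,.0475])).round(4))
E
python3 - <<'E'
from h import *
st(); print(*discs(),sep="\n"); im,d=camera("top")
hsv=cv2.cvtColor(im,cv2.COLOR_RGB2HSV); 
m=(hsv[...,2]>110)&(hsv[...,1]<40); v,u=np.mgrid[:384,:512]; m&=(u>225)&(u<270)&(v>160)&(v<245)
print(rect(m,.012))
E
```

```text
t5.6 tcp [0.4567 0.0059 0.0517] H 0.02 pitch 2.05 F [-0.  -0.5 -2.3] lip [ 0.593   0.0068 -0.0006]
('brass', np.int32(197), array([0.6716, 0.1858, 0.009 ]), array([185.4, 172.3]))
('brass', np.int32(189), array([0.6622, 0.02  , 0.009 ]), array([247.7, 175.2]))
('brass', np.int32(198), array([ 0.6394, -0.1451,  0.009 ]), array([309.8, 182.9]))
('copper', np.int32(191), array([ 0.6364, -0.0518,  0.009 ]), array([274.8, 184.4]))
('copper', np.int32(186), array([0.6307, 0.1064, 0.009 ]), array([215.2, 187.1]))
((0.529155433177948, 0.006391502916812897), (0.08072339743375778, 0.09859510511159897), 88.81613159179688)
```

Run:
```python
from h import *
o=bot.get_obs(); print(o["joint_pos"].round(3), o["tau"].round(2), o["ft_torque"])
```

```text
[ 0.     0.325 -0.334  0.946  0.018  3.141] [ 1.000e-02 -3.696e+01  2.097e+01  6.000e-02  1.000e-01 -1.000e-02] [-0.02149657  0.04699425  0.02864461]
```

>>> apply_moves:
  steps:
    - [[0,0,-0.05],[0,0,0],0]
    - [[0,0,-0.05],[0,0,0],0]
    - [[0,-0.025,0],[0,0,0],0]
    - [[0,-0.025,0],[0,0,0],0]
    - [[0,-0.025,0],[0,0,0],0]
    - [[0,-0.025,0],[0,0,0],0]
    - [[0,0,0],[0,0,0],0]
    - [[0,0,0],[0,0,0],0]

```text
clock: 6.35
eef_pos: [0.4579, 0.0151, 0.0728]
tool_rot: [1.0, 0.007, -0.018, -0.013]
ft_force: [-0.0, -0.4, -2.8]
grip_width: 0.0212
grasp_force: 59.5
```

Run:
```python
from h import *
o=bot.get_obs(); print(o["joint_pos"].round(3)); st()
```

```text
[ 0.014  0.303 -0.305  0.999  0.027  3.141]
t6.3 tcp [0.4579 0.0151 0.0728] H 0.86 pitch 2.04 F [-0.  -0.4 -2.8] lip [0.5941 0.0185 0.0204]
```

```bash
sed -i 's/\*R.from_euler("x",np.pi)   #.*/*R.from_euler("x",np.pi)*R.from_euler("z",np.pi*FLIP)/; s/^import json/import json\nFLIP=1/' h.py
python3 - <<'E'
import h; from h import *
h.FLIP=0
plan([([.45,.0145,.060],.9,-.5,0,2),([.449,.0145,.0485],.9,-.5,0,2)],ease=False)
E
```

```text
[[[-0.018,0.002,0.038],[-0.004,0.007,0],0],[[-0.02,0.002,0.037],[-0.005,0.007,0],0],[[-0.003,0,0.029],[0,0,0],0],[[-0.002,0,0.028],[0,0,0],0],[[0,0,0],[0,0,0],0],[[0,0,0],[0,0,0],0],[[0,0,0],[0,0,0],0],[[0,0,0],[0,0,0],0]]
[0.44902898 0.01450468 0.046567  ] [9.99965002e-01 7.20034978e-03 4.22293952e-03 5.63216303e-04]
```

>>> apply_moves:
  steps:
    - [[-0.018,0.002,0.038],[-0.004,0.007,0],0]
    - [[-0.02,0.002,0.037],[-0.005,0.007,0],0]
    - [[-0.003,0,0.029],[0,0,0],0]
    - [[-0.002,0,0.028],[0,0,0],0]
    - [[0,0,0],[0,0,0],0]
    - [[0,0,0],[0,0,0],0]
    - [[0,0,0],[0,0,0],1]
    - [[0,0,0],[0,0,0],1]

```text
clock: 7.02
eef_pos: [0.4508, 0.0096, 0.0475]
tool_rot: [1.0, 0.01, 0.006, -0.002]
ft_force: [-0.1, 0.5, -0.6]
grip_width: 0.045
grasp_force: 0.0
```

>>> apply_moves:
  steps:
    - [[0,0,0],[0,0,0],1]
    - [[0,0,0],[0,0,0],1]
    - [[0,0,0],[0,0,0],1]
    - [[0,0,0],[0,0,0],1]
    - [[0,0,-0.1],[0,0,0],1]
    - [[0,0,-0.1],[0,0,0],1]
    - [[0,0,-0.1],[0,0,0],1]
    - [[0,0,-0.1],[0,0,0],1]

```text
clock: 7.68
eef_pos: [0.4485, 0.0094, 0.1277]
tool_rot: [1.0, 0.01, 0.004, -0.001]
ft_force: [1.0, -0.2, -0.2]
grip_width: 0.0854
grasp_force: 0.0
```

>>> apply_moves:
  steps:
    - [[0,0,0],[0,0,-0.038],1]
    - [[0,0,0],[0,0,-0.038],1]
    - [[0,0,0],[0,0,-0.038],1]
    - [[0,0,0],[0,0,-0.038],1]
    - [[0,0,0],[0,0,-0.038],1]
    - [[0,0,0],[0,0,-0.038],1]
    - [[0,0,0],[0,0,-0.038],1]
    - [[0,0,0],[0,0,-0.038],1]

```text
clock: 8.35
eef_pos: [0.4487, 0.0093, 0.127]
tool_rot: [0.882, 0.471, 0.005, 0.001]
ft_force: [0.3, 0.9, -0.0]
grip_width: 0.0853
grasp_force: 0.0
```

>>> apply_moves:
  steps:
    - [[0,0,0],[0,0,-0.038],1]
    - [[0,0,0],[0,0,-0.038],1]
    - [[0,0,0],[0,0,-0.038],1]
    - [[0,0,0],[0,0,-0.038],1]
    - [[0,0,0],[0,0,-0.038],1]
    - [[0,0,0],[0,0,-0.038],1]
    - [[0,0,0],[0,0,-0.038],1]
    - [[0,0,0],[0,0,-0.038],1]

```text
clock: 9.02
eef_pos: [0.4488, 0.0094, 0.127]
tool_rot: [0.567, 0.824, 0.004, 0.003]
ft_force: [0.1, -0.2, -0.3]
grip_width: 0.0852
grasp_force: 0.0
```

>>> apply_moves:
  steps:
    - [[0,0,0],[0,0,-0.038],1]
    - [[0,0,0],[0,0,-0.038],1]
    - [[0,0,0],[0,0,-0.038],1]
    - [[0,0,0],[0,0,-0.038],1]
    - [[0,0,0],[0,0,-0.038],1]
    - [[0,0,0],[0,0,-0.038],1]
    - [[0,0,0],[0,0,-0.038],1]
    - [[0,0,0],[0,0,-0.038],1]

```text
clock: 9.68
eef_pos: [0.4487, 0.0094, 0.1269]
tool_rot: [0.125, 0.992, 0.002, 0.004]
ft_force: [-0.1, 0.3, -0.6]
grip_width: 0.0855
grasp_force: 0.0
```

Run:
```python
from h import *
o=bot.get_obs(); print(o["joint_pos"].round(3)); st()
im,d=snap("side","side2"); im2,d2=camera("top")
P=cloud("side",d); v,u=np.mgrid[:384,:512]
cv2.imwrite("pics/s2.png",cv2.resize(im[60:260,180:440],(780,600))[:,:,::-1])
hsv=cv2.cvtColor(im2,cv2.COLOR_RGB2HSV); 
m=(hsv[...,2]>110)&(hsv[...,1]<40)&(u>220)&(u<275)&(v>160)&(v<245)
print(rect(m,.012))
plan([([.449,.0145,.10],.9,0,1,2),([.449,.0145,.049],.9,0,1,4)],ease=False)
```

```text
[ 0.019  0.194 -0.292  1.076  0.003  0.269]
t9.7 tcp [0.4487 0.0094 0.1269] H 165.66 pitch 0.47 F [-0.1  0.3 -0.6] lip [0.3155 0.0437 0.0783]
((0.5071622729301453, 0.0012825354933738708), (0.09602044522762299, 0.054046668112277985), 89.31378173828125)
[[[0.003,0.012,0.072],[0.001,0.001,-0.043],1],[[0.002,0.013,0.073],[0,0.002,-0.044],1],[[0,0,0.064],[0,0,0],1],[[0,0,0.063],[0,0,0],1],[[0,0,0.064],[0,0,0],1],[[-0.001,0,0.064],[0,0,0],1],[[0,0,0],[0,0,0],1],[[0,0,0],[0,0,0],1]]
[0.44906824 0.01456334 0.04697353] [-8.39471692e-03  9.99964599e-01  4.42328794e-04 -3.65600728e-04]
```

View pics/s2.png

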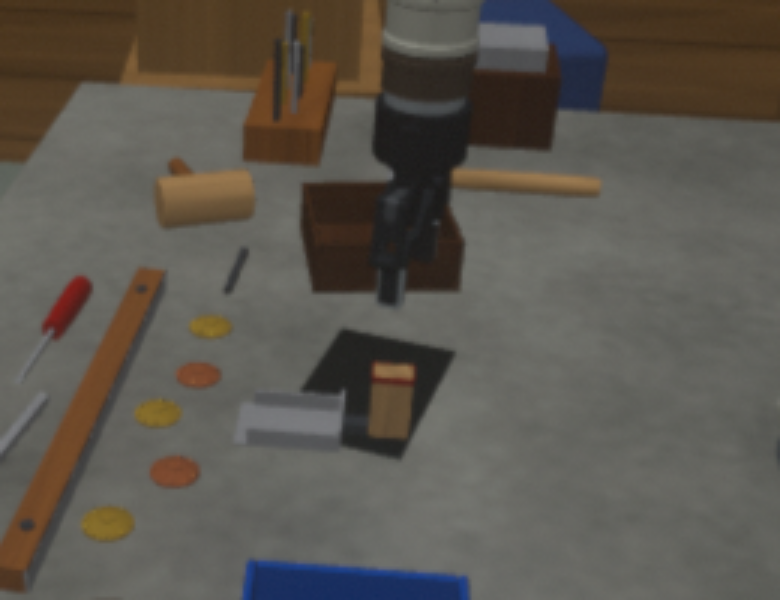

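The side view shows the scoop upright on the bench, its grip at about (392,400) in the crop, with the open gripper above it and turning.

Run:
```python
from h import *
im,d=camera("side"); P=cloud("side",d)
g=(P[...,2]>.062)&(P[...,2]<.08)&(abs(P[...,0]-.45)<.05)&(abs(P[...,1]-.01)<.04)
print(g.sum(),P[g].mean(0),P[g].min(0),P[g].max(0))
g=(P[...,2]>.012)&(P[...,2]<.026)&(abs(P[...,0]-.54)<.08)&(abs(P[...,1]-.01)<.06)
q=P[g]; print(q.min(0),q.max(0)); 
plan([([.451,.0096,.10],.9,0,1,3),([.451,.0096,.050],.9,0,1,4)],ease=False)
```

```text
104 [0.45171257 0.01632745 0.06882539] [ 0.43428552 -0.0015534   0.06233592] [0.46980066 0.02758995 0.07260595]
[ 0.46004974 -0.02431434  0.01203466] [0.57632258 0.05002575 0.02599327]
[[[-0.003,0.001,0.048],[0,0.001,-0.029],1],[[-0.004,0.001,0.049],[0.001,0.001,-0.029],1],[[-0.003,0.001,0.048],[0,0.001,-0.029],1],[[0,0,0.062],[0,0,0],1],[[0,0,0.063],[0,0,0],1],[[0,0,0.062],[0,0,0],1],[[0,-0.001,0.063],[0,0,0],1],[[0,0,0],[0,0,0],1]]
[0.45096148 0.00950423 0.04795807] [-7.09801716e-03  9.99974658e-01  4.86182691e-04 -2.54620337e-04]
```

>>> apply_moves:
  steps:
    - [[-0.003,0.001,0.048],[0,0.001,-0.029],1]
    - [[-0.004,-0.004,0.049],[0.001,0.001,-0.029],1]
    - [[-0.003,0.001,0.048],[0,0.001,-0.029],1]
    - [[0,0,0.062],[0,0,0],1]
    - [[0,0,0.063],[0,0,0],1]
    - [[0,0,0.062],[0,0,0],1]
    - [[0,0,0.063],[0,0,0],1]
    - [[0,0,0],[0,0,0],1]

```text
clock: 10.5
eef_pos: [0.4488, 0.0087, 0.0458]
tool_rot: [-0.007, 1.0, 0.0, -0.003]
ft_force: [-1.0, 0.8, 0.4]
grip_width: 0.0854
grasp_force: 0.0
```

>>> apply_moves:
  steps:
    - [[0,0,0],[0,0,0],0]
    - [[0,0,0],[0,0,0],0]
    - [[0,0,0],[0,0,0],0]
    - [[0,0,0],[0,0,0],0]
    - [[0,0,0],[0,0,0],0]
    - [[0,0,0],[0,0,0],0]
    - [[0,0,0],[0,0,0],0]
    - [[0,0,0],[0,0,0],0]

```text
clock: 11.17
eef_pos: [0.451, 0.0088, 0.0483]
tool_rot: [-0.009, 1.0, 0.001, -0.0]
ft_force: [-1.0, 0.8, 3.5]
grip_width: 0.0213
grasp_force: 58.8
```

```bash
cat >> h.py <<'E'
def st():
    o=bot.get_obs(); q=R.from_quat(o["tool_rot"]); x=-q.as_matrix()[:,0]
    print("t%.1f tcp"%o["clock"],o["eef_pos"].round(4),"H %.2f pitch %.2f"%(np.degrees(np.arctan2(x[1],x[0])),np.degrees(np.arcsin(-x[2]))),"F",o["ft_force"].round(1),"lip",(o["eef_pos"]+q.apply([-.138,0,.0475])).round(4))
def push(x0,y,wps=True,zb=.0545):
    """approach behind disc at (x0,y), lip on bench, heading -1.5"""
    k=-.026
    gx=x0-.055-.138; gy=y-k*(x0-gx)
    return [([gx,gy,.10],-1.5,-2,0),([gx,gy,.075],-1.5,2,0,2),([gx,gy,zb],-1.5,2,0,2)]
E
python3 - <<'E'
from h import *
st(); print(bot.get_obs()["grip_width"])
plan([([.458,.016,.085],.9,0,0,4),([.458,.0255,.085],-1.5,2,0,1),([.458,.0255,.0585],-1.5,2,0,3)],ease=False)
E
```

```text
t11.2 tcp [0.451  0.0088 0.0483] H 0.98 pitch 0.00 F [-1.   0.8  3.5] lip [0.5889 0.0112 0.0008]
0.02129336820705215
[[[-0.009,0.009,-0.043],[0,0,0],0],[[-0.009,0.009,-0.044],[0,0,0],0],[[-0.009,0.009,-0.043],[0,0,0],0],[[-0.009,0.008,-0.043],[0,0,0],0],[[0,0.048,0],[0,0.011,0.014],0],[[-0.002,0,0.044],[0,0,0],0],[[-0.001,0,0.044],[0,0,0],0],[[-0.002,0,0.044],[0,0,0],0]]
[0.45797101 0.02551607 0.05652624] [ 1.34546824e-02  9.99759807e-01  4.14258740e-04 -1.72953227e-02]
```

>>> apply_moves:
  steps:
    - [[-0.009,0.009,-0.043],[0,0,0],0]
    - [[-0.009,0.009,-0.044],[0,0,0],0]
    - [[-0.009,0.009,-0.043],[0,0,0],0]
    - [[-0.009,0.008,-0.043],[0,0,0],0]
    - [[0,0.048,0],[0,0.011,0.014],0]
    - [[-0.002,0,0.044],[0,0,0],0]
    - [[-0.001,0,0.044],[0,0,0],0]
    - [[-0.002,0,0.044],[0,0,0],0]

```text
clock: 11.83
eef_pos: [0.4572, 0.0253, 0.055]
tool_rot: [0.013, 1.0, 0.0, -0.018]
ft_force: [-1.2, -0.2, -1.7]
grip_width: 0.0213
grasp_force: 59.3
```

>>> apply_moves:
  steps:
    - [[0,0,0.01],[0,0,0],0]
    - [[0,0,0.01],[0,0,0],0]
    - [[0,0,0],[0,0,0],0]
    - [[0,0,0],[0,0,0],0]
    - [[0,0,0],[0,0,0],0]
    - [[0,0,0],[0,0,0],0]
    - [[0,0,0],[0,0,0],0]
    - [[0,0,0],[0,0,0],0]

```text
clock: 12.5
eef_pos: [0.458, 0.0254, 0.0524]
tool_rot: [0.013, 1.0, 0.0, -0.017]
ft_force: [-0.6, -0.4, -1.5]
grip_width: 0.0208
grasp_force: 59.3
```

Run:
```python
from h import *
st(); im,d=snap("top","top3"); v,u=np.mgrid[:384,:512]
hsv=cv2.cvtColor(im,cv2.COLOR_RGB2HSV); 
m=(hsv[...,2]>110)&(hsv[...,1]<40)&(u>220)&(u<275)&(v>160)&(v<245)
print(rect(m,.005))
im,d=snap("side","side3")
cv2.imwrite("pics/s3.png",cv2.resize(im[140:260,200:340],(700,600))[:,:,::-1])
```

```text
t12.5 tcp [0.458  0.0254 0.0524] H -1.55 pitch 1.97 F [-0.6 -0.4 -1.5] lip [5.942e-01 2.170e-02 2.000e-04]
((0.5321319699287415, 0.022310156375169754), (0.10492382198572159, 0.1374356746673584), 0.12371623516082764)
```

View pics/s3.png

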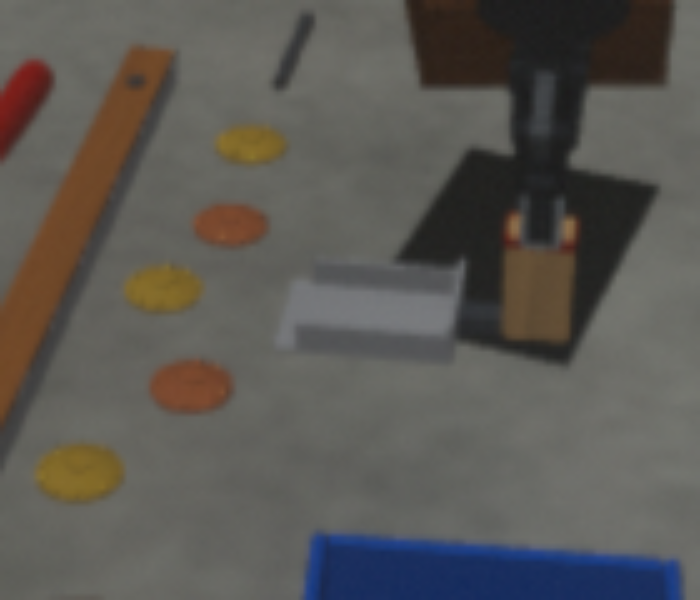

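The lip lies on the bench behind the middle brass disc, at (165,288) in the crop, and nothing has been disturbed.

Run:
```python
from h import *
plan([([.558,.0229,.0535],-1.5,2,0,9),([.5700,.0226,.0535],-1.5,2,0,5)],ease=False)
```

```text
[[[-0.056,0,-0.001],[0,0,0],0],[[-0.055,0,-0.002],[0,0,0],0],[[-0.056,0,-0.001],[0,0,0],0],[[-0.055,0,-0.002],[0,0,0],0],[[-0.056,0.001,-0.001],[0,0,0],0],[[-0.055,0,-0.002],[0,0,0],0],[[-0.056,0,-0.001],[0,0,0],0],[[-0.055,0,-0.002],[0,0,0],0]]
[[[-0.056,0,-0.001],[0,0,0],0],[[-0.012,0,0],[0,0,0],0],[[-0.012,0,-0.001],[0,0,0],0],[[-0.012,0,0],[0,0,0],0],[[-0.012,0,-0.001],[0,0,0],0],[[-0.012,0,0],[0,0,0],0],[[0,0,0],[0,0,0],0],[[0,0,0],[0,0,0],0]]
[0.56991915 0.02258505 0.05142109] [ 1.34732549e-02  9.99759819e-01  3.13512527e-04 -1.72822682e-02]
```

>>> apply_moves:
  steps:
    - [[-0.056,0,-0.001],[0,0,0],0]
    - [[-0.055,0,-0.002],[0,0,0],0]
    - [[-0.056,0,-0.001],[0,0,0],0]
    - [[-0.055,0,-0.002],[0,0,0],0]
    - [[-0.056,0.001,-0.001],[0,0,0],0]
    - [[-0.055,0,-0.002],[0,0,0],0]
    - [[-0.056,0,-0.001],[0,0,0],0]
    - [[-0.055,0,-0.002],[0,0,0],0]

```text
clock: 13.27
eef_pos: [0.5468, 0.0233, 0.0513]
tool_rot: [0.013, 1.0, 0.0, -0.018]
ft_force: [-0.8, 0.2, -2.0]
grip_width: 0.0209
grasp_force: 59.4
```

>>> apply_moves:
  steps:
    - [[-0.056,0,-0.001],[0,0,0],0]
    - [[-0.012,0,0],[0,0,0],0]
    - [[-0.012,0,-0.001],[0,0,0],0]
    - [[-0.012,0,0],[0,0,0],0]
    - [[-0.012,0,-0.001],[0,0,0],0]
    - [[-0.012,0,0],[0,0,0],0]
    - [[0,0,0],[0,0,0],0]
    - [[0,0,0],[0,0,0],0]

```text
clock: 13.93
eef_pos: [0.57, 0.0226, 0.0513]
tool_rot: [0.013, 1.0, 0.0, -0.017]
ft_force: [0.7, 1.3, -2.1]
grip_width: 0.0208
grasp_force: 59.3
```

Run:
```python
from h import *
st(); im,d=snap("top","top4"); print(*discs(im),sep="\n")
im2,d=snap("side","side4")
cv2.imwrite("pics/b4.png",np.hstack([cv2.resize(im2[140:260,180:300],(400,400)),cv2.resize(im[130:230,200:300],(400,400))])[:,:,::-1])
```

```text
t13.9 tcp [0.57   0.0226 0.0513] H -1.54 pitch 1.97 F [ 0.7  1.3 -2.1] lip [ 0.7063  0.019  -0.0009]
('brass', np.int32(192), array([0.6717, 0.1855, 0.009 ]), array([185.5, 172.3]))
('brass', np.int32(192), array([ 0.6397, -0.1447,  0.009 ]), array([309.7, 182.8]))
```

View pics/b4.png

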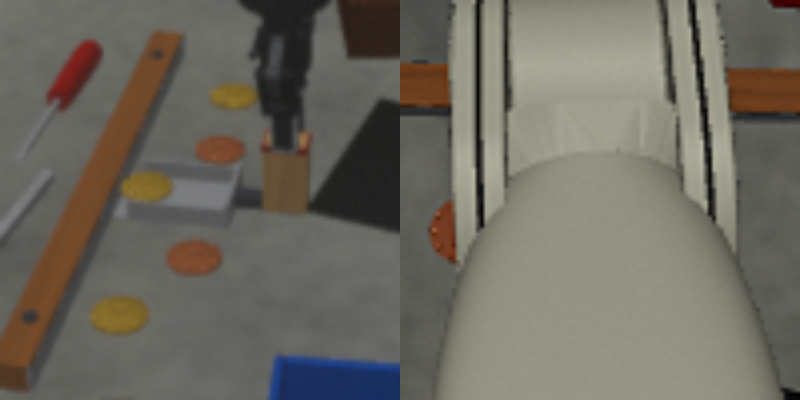

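The side view shows the brass disc fully on the pan against the stop, at (147,186) in the left crop, with its neighbours undisturbed. Next I carry it to the wooden box.

```bash
cat >> h.py <<'E'
BOX=(.480,-.338); TUB=(.462,.341)
def carry(C,dy=0):
    o=bot.get_obs(); x,y,_=o["eef_pos"]; lx=C[0]-.012; yy=C[1]+dy+.003
    return plan([([x-.010,y,.068],-1.5,-3,0,4),([x-.04,y,.15],-1.5,-12,0,6),([lx-.143,yy,.185],-1.5,-12,0)])
def tip(C,dy=0):
    lx=C[0]-.012; yy=C[1]+dy+.003
    return plan([([lx-.064,yy,.211],-1.5,45,0,10),([lx-.064,yy,.211],-1.5,45,0,2),([lx-.10,yy,.211],-1.5,8,0,8)],ease=False)
E
python3 - <<'E'
from h import *
p,q=carry(BOX)
E
```

```text
[[[0.008,0,-0.011],[0,-0.004,0],0],[[0.018,-0.001,-0.025],[0,-0.01,0],0],[[0.016,0,-0.025],[0,-0.009,0],0],[[0.008,0,-0.012],[0,-0.005,0],0],[[0.009,0,-0.031],[0,-0.004,0],0],[[0.023,-0.001,-0.078],[0,-0.009,0],0],[[0.026,-0.001,-0.101],[0,-0.012,0],0],[[0.022,-0.001,-0.103],[0,-0.012,0],0]]
[[[0.014,-0.001,-0.079],[0,-0.009,0],0],[[0.005,0,-0.032],[0,-0.004,0],0],[[0.007,-0.015,-0.003],[0,0,0],0],[[0.021,-0.041,-0.009],[0,0,0],0],[[0.033,-0.065,-0.013],[0,0,0],0],[[0.044,-0.087,-0.018],[0,0,0],0],[[0.052,-0.103,-0.021],[0,0,0],0],[[0.06,-0.118,-0.025],[0,0,0],0]]
[[[0.065,-0.129,-0.027],[0,0,0],0],[[0.069,-0.136,-0.028],[0,0,0],0],[[0.072,-0.142,-0.029],[0,0,0],0],[[0.072,-0.143,-0.03],[0,0,0],0],[[0.072,-0.142,-0.029],[0,0,0],0],[[0.069,-0.137,-0.029],[0,0,0],0],[[0.066,-0.129,-0.026],[0,0,0],0],[[0.059,-0.117,-0.025],[0,0,0],0]]
[[[0.052,-0.104,-0.021],[0,0,0],0],[[0.044,-0.086,-0.018],[0,0,0],0],[[0.033,-0.065,-0.014],[0,0,0],0],[[0.021,-0.042,-0.008],[0,0,0],0],[[0.007,-0.014,-0.003],[0,0,0],0],[[0,0,0],[0,0,0],0],[[0,0,0],[0,0,0],0],[[0,0,0],[0,0,0],0]]
[ 0.32551926 -0.33493805  0.18298796] [ 0.01338642  0.99435671 -0.00130297  0.10523231]
```

>>> apply_moves:
  steps:
    - [[0.008,0,-0.011],[0,-0.004,0],0]
    - [[0.018,0,-0.025],[0,-0.01,0],0]
    - [[0.016,0,-0.025],[0,-0.009,0],0]
    - [[0.008,0,-0.012],[0,-0.005,0],0]
    - [[0.009,0,-0.031],[0,-0.004,0],0]
    - [[0.023,-0.001,-0.078],[0,-0.009,0],0]
    - [[0.026,-0.001,-0.101],[0,-0.012,0],0]
    - [[0.022,-0.001,-0.103],[0,-0.012,0],0]

```text
clock: 14.7
eef_pos: [0.5368, 0.0228, 0.1267]
tool_rot: [0.013, 0.996, -0.001, 0.084]
ft_force: [-0.7, -0.6, -2.8]
grip_width: 0.0213
grasp_force: 59.4
```

>>> apply_moves:
  steps:
    - [[0.014,-0.001,-0.079],[0,-0.009,0],0]
    - [[0.005,0,-0.032],[0,-0.004,0],0]
    - [[0.007,-0.015,-0.003],[0,0,0],0]
    - [[0.021,-0.041,-0.009],[0,0,0],0]
    - [[0.033,-0.065,-0.013],[0,0,0],0]
    - [[0.044,-0.087,-0.018],[0,0,0],0]
    - [[0.052,-0.103,-0.021],[0,0,0],0]
    - [[0.06,-0.118,-0.025],[0,0,0],0]

```text
clock: 15.37
eef_pos: [0.4807, -0.0625, 0.1545]
tool_rot: [0.013, 0.995, -0.001, 0.103]
ft_force: [-0.4, -0.7, -3.6]
grip_width: 0.0215
grasp_force: 59.4
```

>>> apply_moves:
  steps:
    - [[0.065,-0.129,-0.027],[0,0,0],0]
    - [[0.069,-0.136,-0.028],[0,0,0],0]
    - [[0.072,-0.142,-0.029],[0,0,0],0]
    - [[0.072,-0.143,-0.03],[0,0,0],0]
    - [[0.072,-0.142,-0.029],[0,0,0],0]
    - [[0.069,-0.137,-0.029],[0,0,0],0]
    - [[0.066,-0.129,-0.026],[0,0,0],0]
    - [[0.059,-0.117,-0.025],[0,0,0],0]

```text
clock: 16.03
eef_pos: [0.3582, -0.2754, 0.1759]
tool_rot: [0.014, 0.995, -0.001, 0.103]
ft_force: [0.4, 0.1, -3.9]
grip_width: 0.021
grasp_force: 59.4
```

>>> apply_moves:
  steps:
    - [[0.052,-0.104,-0.021],[0,0,0],0]
    - [[0.044,-0.086,-0.018],[0,0,0],0]
    - [[0.033,-0.065,-0.014],[0,0,0],0]
    - [[0.021,-0.042,-0.008],[0,0,0],0]
    - [[0.007,-0.014,-0.003],[0,0,0],0]
    - [[0,0,0],[0,0,0],0]
    - [[0,0,0],[0,0,0],0]
    - [[0,0,0],[0,0,0],0]

```text
clock: 16.7
eef_pos: [0.3255, -0.3339, 0.1827]
tool_rot: [0.013, 0.994, -0.001, 0.105]
ft_force: [0.0, 0.2, -3.9]
grip_width: 0.0211
grasp_force: 59.4
```

Run:
```python
from h import *
st(); print(bot.get_obs()["joint_pos"].round(2)); print(*discs(),sep="\n")
tip(BOX)
```

```text
t16.7 tcp [ 0.3255 -0.3339  0.1827] H -1.49 pitch -12.00 F [ 0.   0.2 -3.9] lip [ 0.4703 -0.3376  0.1649]
[-0.91  0.08 -0.29  1.06  0.16 -0.87]
('brass', np.int32(199), array([0.6716, 0.1858, 0.009 ]), array([185.4, 172.3]))
('brass', np.int32(199), array([ 0.6394, -0.145 ,  0.009 ]), array([309.8, 182.9]))
('brass', np.int32(296), array([ 0.4325, -0.4064,  0.009 ]), array([414.4, 260.8]))
('copper', np.int32(199), array([ 0.6363, -0.0519,  0.009 ]), array([274.9, 184.4]))
('copper', np.int32(193), array([0.6307, 0.1061, 0.009 ]), array([215.3, 187.1]))
[[[-0.04,0,-0.005],[0,0.032,0],0],[[-0.04,0.001,-0.009],[0,0.031,0],0],[[-0.039,0,-0.013],[0,0.032,0],0],[[-0.037,0.001,-0.017],[0,0.032,0],0],[[-0.035,0,-0.02],[0,0.031,0],0],[[-0.033,0.001,-0.024],[0,0.032,0],0],[[-0.031,0,-0.027],[0,0.032,0],0],[[-0.028,0.001,-0.03],[0,0.031,0],0]]
[[[-0.024,0,-0.032],[0,0.032,0],0],[[-0.022,0.001,-0.035],[0,0.032,0],0],[[0,0,0],[0,0,0],0],[[0,0,0],[0,0,0],0],[[0.015,-0.001,0.016],[0,-0.026,0],0],[[0.017,0,0.014],[0,-0.025,0],0],[[0.017,-0.001,0.013],[0,-0.026,0],0],[[0.019,-0.001,0.012],[0,-0.026,0],0]]
[[[0.019,0,0.01],[0,-0.026,0],0],[[0.02,-0.001,0.008],[0,-0.025,0],0],[[0.021,0,0.007],[0,-0.026,0],0],[[0.021,-0.001,0.005],[0,-0.026,0],0],[[0,0,0],[0,0,0],0],[[0,0,0],[0,0,0],0],[[0,0,0],[0,0,0],0],[[0,0,0],[0,0,0],0]]
[ 0.36771038 -0.33498458  0.20902896] [ 0.01268327  0.99750131  0.00131509 -0.06948771]
```

>>> apply_moves:
  steps:
    - [[-0.04,0,-0.005],[0,0.032,0],0]
    - [[-0.04,0.001,-0.009],[0,0.031,0],0]
    - [[-0.039,0,-0.013],[0,0.032,0],0]
    - [[-0.037,0.001,-0.017],[0,0.032,0],0]
    - [[-0.035,0,-0.02],[0,0.031,0],0]
    - [[-0.033,0.001,-0.024],[0,0.032,0],0]
    - [[-0.031,0,-0.027],[0,0.032,0],0]
    - [[-0.028,0.001,-0.03],[0,0.031,0],0]

```text
clock: 17.42
eef_pos: [0.3895, -0.3349, 0.205]
tool_rot: [0.012, 0.957, 0.003, -0.288]
ft_force: [0.7, -0.7, -3.5]
grip_width: 0.0215
grasp_force: 59.9
```

>>> apply_moves:
  steps:
    - [[-0.024,0,-0.032],[0,0.032,0],0]
    - [[-0.022,0.001,-0.035],[0,0.032,0],0]
    - [[0,0,0],[0,0,0],0]
    - [[0,0,0],[0,0,0],0]
    - [[0,0,0],[0,0,0],0]
    - [[0,0,0],[0,0,0],0]
    - [[0,0,0],[0,0,0],0]
    - [[0,0,0],[0,0,0],0]

```text
clock: 18.08
eef_pos: [0.3932, -0.3332, 0.2048]
tool_rot: [0.012, 0.927, 0.002, -0.376]
ft_force: [0.7, -0.3, -2.6]
grip_width: 0.0213
grasp_force: 60.4
```

```bash
cat >> h.py <<'E'
def approach(x,y,zb=.0535,back=.05):
    """from tipped pose: level out, then come down behind disc at (x,y), lip on bench"""
    o=bot.get_obs(); a=o["eef_pos"]; gx=x-back-.022-.136; gy=y+.026*(x-gx)
    return plan([([a[0]-.036,a[1],.215],-1.5,8,0,6),([gx,gy,.13],-1.5,2,0),([gx,gy,.062],-1.5,2,0,3),([gx,gy,zb],-1.5,2,0,3)])
E
python3 - <<'E'
from h import *
st(); print(bot.get_obs()["joint_pos"].round(2)); im,d=snap("side","side5");print(*discs(),sep="\n")
cv2.imwrite("pics/s5.png",cv2.resize(im[80:240,180:380],(750,600))[:,:,::-1])
approach(.6394,-.145)
E
```

```text
t18.1 tcp [ 0.3932 -0.3332  0.2048] H -1.73 pitch 44.13 F [ 0.7 -0.3 -2.6] lip [ 0.4592 -0.3356  0.0746]
[-0.5   0.88  0.75  2.15 -0.33 -0.35]
('brass', np.int32(198), array([0.6717, 0.1857, 0.009 ]), array([185.4, 172.3]))
('brass', np.int32(199), array([ 0.6395, -0.1451,  0.009 ]), array([309.8, 182.9]))
('brass', np.int32(209), array([ 0.5027, -0.3453,  0.009 ]), array([388.7, 233.7]))
('copper', np.int32(198), array([ 0.6365, -0.0519,  0.009 ]), array([274.9, 184.4]))
('copper', np.int32(194), array([0.6306, 0.1062, 0.009 ]), array([215.2, 187.1]))
[[[0.012,0,0.007],[0,-0.015,0],0],[[0.031,-0.001,0.016],[-0.001,-0.037,0],0],[[0.042,-0.001,0.016],[0,-0.049,0],0],[[0.044,-0.001,0.009],[0,-0.048,0],0],[[0.034,-0.001,0.002],[-0.001,-0.037,0],0],[[0.014,-0.001,-0.001],[0,-0.015,0],0],[[-0.011,0.027,0.01],[0,-0.001,0],0],[[-0.031,0.075,0.029],[0,-0.002,0],0]]
[[[-0.044,0.109,0.042],[0,-0.004,0],0],[[-0.054,0.133,0.052],[0,-0.005,0],0],[[-0.057,0.145,0.057],[0,-0.005,0],0],[[-0.056,0.144,0.058],[0,-0.005,0],0],[[-0.051,0.133,0.055],[0,-0.004,0],0],[[-0.042,0.109,0.045],[0,-0.004,0],0],[[-0.028,0.075,0.031],[0,-0.003,0],0],[[-0.01,0.027,0.012],[0,-0.001,0],0]]
[[[-0.003,0,0.088],[0,0,0],0],[[-0.005,0,0.163],[0,0,0],0],[[-0.003,0,0.088],[0,0,0],0],[[0,0,0.011],[0,0,0],0],[[-0.001,0,0.021],[0,0,0],0],[[-0.001,0,0.011],[0,0,0],0],[[0,0,0],[0,0,0],0],[[0,0,0],[0,0,0],0]]
[ 0.43141812 -0.13961594  0.05148414] [ 1.31942161e-02  9.99772438e-01  1.85937414e-04 -1.67615747e-02]
```

View pics/s5.png

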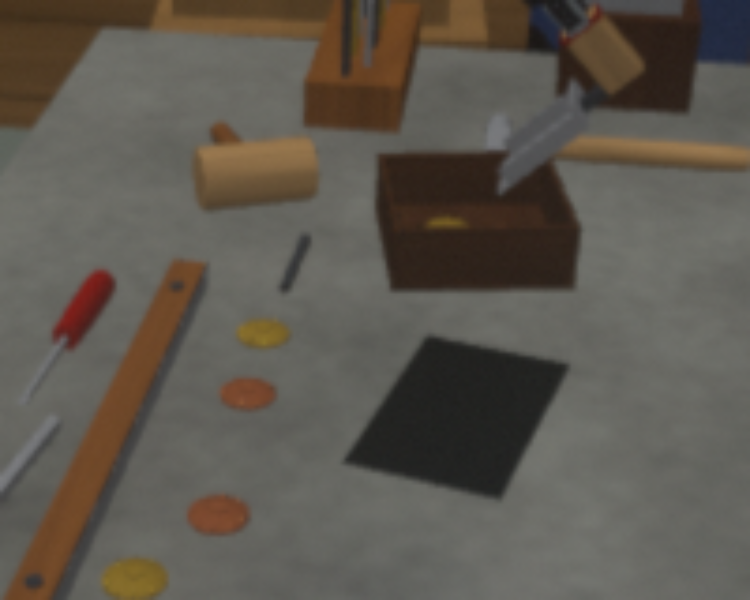

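The brass disc lies in the wooden box, at (445,222) in the crop, and the scoop is empty. Next is the right-hand brass disc.

```bash
sed -i 's/,.215\],-1.5,8,0,6)/,.215],-1.5,8,0)/; s/-1.5,45,0,10),(\[lx-.064,yy,.211\],-1.5,45,0,2),(\[lx-.10,yy,.211\],-1.5,8,0,8)/-1.5,39,0,10)/; s/(\[lx-.064,yy,.211\]/([lx-.075,yy,.203]/' h.py; grep -n -A3 "def tip" h.py
python3 - <<'E'
from h import *
approach(.6394,-.145)
E
```

```text
72:def tip(C,dy=0):
73-    lx=C[0]-.012; yy=C[1]+dy+.003
74-    return plan([([lx-.075,yy,.203],-1.5,39,0,10)],ease=False)
75-def approach(x,y,zb=.0535,back=.05):
[[[0.007,0,0.004],[0,-0.009,0],0],[[0.019,-0.001,0.01],[0,-0.022,0],0],[[0.027,0,0.013],[-0.001,-0.033,0],0],[[0.032,-0.001,0.01],[0,-0.037,0],0],[[0.034,-0.001,0.007],[0,-0.037,0],0],[[0.03,-0.001,0.003],[-0.001,-0.032,0],0],[[0.021,0,0],[0,-0.023,0],0],[[0.008,-0.001,-0.001],[0,-0.008,0],0]]
[[[-0.011,0.027,0.01],[0,-0.001,0],0],[[-0.031,0.075,0.029],[0,-0.002,0],0],[[-0.044,0.109,0.042],[0,-0.004,0],0],[[-0.054,0.133,0.052],[0,-0.005,0],0],[[-0.057,0.145,0.057],[0,-0.005,0],0],[[-0.057,0.144,0.059],[0,-0.005,0],0],[[-0.051,0.133,0.054],[0,-0.004,0],0],[[-0.041,0.109,0.045],[0,-0.004,0],0]]
[[[-0.028,0.075,0.031],[0,-0.003,0],0],[[-0.01,0.027,0.012],[0,-0.001,0],0],[[-0.003,0,0.088],[0,0,0],0],[[-0.005,0,0.164],[0,0,0],0],[[-0.003,0,0.088],[0,0,0],0],[[0,0,0.011],[0,0,0],0],[[-0.001,0,0.02],[0,0,0],0],[[-0.001,0,0.011],[0,0,0],0]]
[ 0.43138835 -0.13961387  0.05153302] [ 1.32030081e-02  9.99772319e-01  2.10381535e-04 -1.67614686e-02]
```

>>> apply_moves:
  steps:
    - [[0.007,0,0.004],[0,-0.009,0],0]
    - [[0.019,-0.001,0.01],[0,-0.022,0],0]
    - [[0.027,0,0.013],[-0.001,-0.033,0],0]
    - [[0.032,-0.001,0.01],[0,-0.037,0],0]
    - [[0.034,-0.001,0.007],[0,-0.037,0],0]
    - [[0.03,-0.001,0.003],[-0.001,-0.032,0],0]
    - [[0.021,0,0],[0,-0.023,0],0]
    - [[0.008,-0.001,-0.001],[0,-0.008,0],0]

```text
clock: 18.85
eef_pos: [0.3545, -0.3326, 0.2139]
tool_rot: [0.014, 0.997, 0.0, -0.07]
ft_force: [-0.9, 0.2, -3.4]
grip_width: 0.0214
grasp_force: 60.2
```

>>> apply_moves:
  steps:
    - [[-0.011,0.027,0.01],[0,-0.001,0],0]
    - [[-0.031,0.075,0.029],[0,-0.002,0],0]
    - [[-0.044,0.109,0.042],[0,-0.004,0],0]
    - [[-0.054,0.133,0.052],[0,-0.005,0],0]
    - [[-0.057,0.145,0.057],[0,-0.005,0],0]
    - [[-0.057,0.144,0.059],[0,-0.005,0],0]
    - [[-0.051,0.133,0.054],[0,-0.004,0],0]
    - [[-0.041,0.109,0.045],[0,-0.004,0],0]

```text
clock: 19.52
eef_pos: [0.4236, -0.1564, 0.1331]
tool_rot: [0.012, 1.0, 0.002, -0.027]
ft_force: [0.3, 0.2, -3.2]
grip_width: 0.0212
grasp_force: 60.2
```

>>> apply_moves:
  steps:
    - [[-0.028,0.075,0.031],[0,-0.003,0],0]
    - [[-0.01,0.027,0.012],[0,-0.001,0],0]
    - [[-0.003,0,0.088],[0,0,0],0]
    - [[-0.005,0,0.164],[0,0,0],0]
    - [[-0.003,0,0.088],[0,0,0],0]
    - [[0,0,0.011],[0,0,0],0]
    - [[-0.001,0,0.02],[0,0,0],0]
    - [[-0.001,0,0.011],[0,0,0],0]

```text
clock: 20.18
eef_pos: [0.4321, -0.1394, 0.0502]
tool_rot: [0.013, 1.0, 0.001, -0.018]
ft_force: [-0.3, 0.3, -0.1]
grip_width: 0.0209
grasp_force: 60.5
```

```bash
cat >> h.py <<'E'
def pushin(y,zb=.0530):
    o=bot.get_obs(); a=o["eef_pos"]; xf=.706+.026*(y-.002)-.1365   # final grip x
    L=xf-a[0]
    yl=lambda x:y+.026*(xf+.115-x)
    n=int(np.ceil((L-.013)/.0115))
    return plan([([a[0]+.003,yl(a[0]),zb],-1.5,2,0,1),([xf-.012,yl(xf-.012),zb],-1.5,2,0,n),([xf,yl(xf),zb],-1.5,2,0,5)],ease=False)
E
python3 - <<'E'
from h import *
st(); print(*discs(),sep="\n"); pushin(-.145)
E
```

```text
t20.2 tcp [ 0.4321 -0.1394  0.0502] H -1.45 pitch 2.08 F [-0.3  0.3 -0.1] lip [ 0.5682 -0.1428 -0.0023]
('brass', np.int32(199), array([0.6716, 0.1858, 0.009 ]), array([185.4, 172.3]))
('brass', np.int32(199), array([ 0.6394, -0.145 ,  0.009 ]), array([309.8, 182.9]))
('copper', np.int32(193), array([ 0.6365, -0.052 ,  0.009 ]), array([274.9, 184.4]))
('copper', np.int32(191), array([0.6307, 0.1064, 0.009 ]), array([215.2, 187.1]))
[[[-0.014,0.005,-0.005],[0,0,0],0],[[-0.054,0,-0.002],[0,0,0],0],[[-0.054,0,-0.002],[0,0,0],0],[[-0.054,0,-0.002],[0,0,0],0],[[-0.053,0,-0.001],[0,0,0],0],[[-0.054,0,-0.002],[0,0,0],0],[[-0.054,0,-0.002],[0,0,0],0],[[-0.054,0,-0.002],[0,0,0],0]]
[[[-0.054,-0.001,-0.002],[0,0,0],0],[[-0.054,0,-0.002],[0,0,0],0],[[-0.054,0,-0.002],[0,0,0],0],[[-0.053,0,-0.002],[0,0,0],0],[[-0.012,0,0],[0,0,0],0],[[-0.012,0,-0.001],[0,0,0],0],[[-0.012,0,0],[0,0,0],0],[[-0.012,0,0],[0,0,0],0]]
[[[-0.012,0,-0.001],[0,0,0],0],[[0,0,0],[0,0,0],0],[[0,0,0],[0,0,0],0],[[0,0,0],[0,0,0],0],[[0,0,0],[0,0,0],0],[[0,0,0],[0,0,0],0],[[0,0,0],[0,0,0],0],[[0,0,0],[0,0,0],0]]
[ 0.56551881 -0.14204888  0.0510619 ] [ 1.26932772e-02  9.99761684e-01  6.29768959e-04 -1.77499301e-02]
```

>>> apply_moves:
  steps:
    - [[-0.014,0.005,-0.005],[0,0,0],0]
    - [[-0.054,0,-0.002],[0,0,0],0]
    - [[-0.054,0,-0.002],[0,0,0],0]
    - [[-0.054,0,-0.002],[0,0,0],0]
    - [[-0.053,0,-0.001],[0,0,0],0]
    - [[-0.054,0,-0.002],[0,0,0],0]
    - [[-0.054,0,-0.002],[0,0,0],0]
    - [[-0.054,0,-0.002],[0,0,0],0]

```text
clock: 20.9
eef_pos: [0.5108, -0.1403, 0.0518]
tool_rot: [0.013, 1.0, 0.001, -0.017]
ft_force: [-0.5, -0.4, -0.5]
grip_width: 0.0211
grasp_force: 60.5
```

>>> apply_moves:
  steps:
    - [[-0.054,0,-0.002],[0,0,0],0]
    - [[-0.054,0,-0.002],[0,0,0],0]
    - [[-0.054,0,-0.002],[0,0,0],0]
    - [[-0.053,0,-0.002],[0,0,0],0]
    - [[-0.012,0,0],[0,0,0],0]
    - [[-0.012,0,-0.001],[0,0,0],0]
    - [[-0.012,0,0],[0,0,0],0]
    - [[-0.024,0,-0.001],[0,0,0],0]

```text
clock: 21.57
eef_pos: [0.5637, -0.1414, 0.0507]
tool_rot: [0.013, 1.0, 0.001, -0.019]
ft_force: [-1.5, 0.5, -1.2]
grip_width: 0.0213
grasp_force: 60.5
```

```bash
cat >> h.py <<'E'
def side_disc():
    "brass/copper blobs in side view, ray to z=.012"
    im,_=camera("side"); hsv=cv2.cvtColor(im,cv2.COLOR_RGB2HSV)
    for nm,lo,hi in(("brass",18,32),("copper",3,12)):
        m=cv2.inRange(hsv,(lo,120,90),(hi,255,255)); m[:130]=0; n,l,s,c=cv2.connectedComponentsWithStats(m)
        for i in range(1,n):
            if 40<s[i,4]<300: print("side",nm,s[i,4],ray("side",c[i],.012)[0].round(3))
E
python3 - <<'E'
from h import *
st(); side_disc(); carry(BOX,.03)
E
```

```text
t21.6 tcp [ 0.5637 -0.1414  0.0507] H -1.46 pitch 2.16 F [-1.5  0.5 -1.2] lip [ 0.6998 -0.1448 -0.0019]
side brass 68 [ 0.683 -0.145  0.012]
side brass 148 [0.672 0.189 0.012]
side copper 86 [ 0.637 -0.047  0.012]
side copper 123 [0.631 0.111 0.012]
[[[0.008,0,-0.012],[0,-0.004,0],0],[[0.018,-0.001,-0.025],[0,-0.01,0],0],[[0.017,0,-0.027],[0,-0.01,0],0],[[0.007,0,-0.012],[0,-0.004,0],0],[[0.009,0,-0.031],[0,-0.004,0],0],[[0.023,-0.001,-0.077],[0,-0.009,0],0],[[0.026,-0.001,-0.102],[0,-0.012,0],0],[[0.023,-0.001,-0.103],[0,-0.012,0],0]]
[[[0.014,0,-0.079],[0,-0.009,0],0],[[0.005,0,-0.032],[0,-0.004,0],0],[[0.018,-0.017,-0.007],[0,0,0],0],[[0.05,-0.045,-0.021],[0,0,0],0],[[0.076,-0.07,-0.031],[0,0,0],0],[[0.095,-0.087,-0.038],[0,0,0],0],[[0.108,-0.098,-0.044],[0,0,0],0],[[0.114,-0.105,-0.047],[0,0,0],0]]
[[[0.114,-0.104,-0.047],[0,0,0],0],[[0.108,-0.098,-0.044],[0,0,0],0],[[0.095,-0.087,-0.038],[0,0,0],0],[[0.076,-0.07,-0.031],[0,0,0],0],[[0.05,-0.045,-0.021],[0,0,0],0],[[0.018,-0.017,-0.007],[0,0,0],0],[[0,0,0],[0,0,0],0],[[0,0,0],[0,0,0],0]]
[ 0.32538311 -0.30500541  0.18302877] [ 1.26995467e-02  9.94439477e-01 -6.99661484e-04  1.04538787e-01]
```

>>> apply_moves:
  steps:
    - [[0.008,0,-0.012],[0,-0.004,0],0]
    - [[0.018,0,-0.025],[0,-0.01,0],0]
    - [[0.017,0,-0.027],[0,-0.01,0],0]
    - [[0.007,0,-0.012],[0,-0.004,0],0]
    - [[0.009,0,-0.031],[0,-0.004,0],0]
    - [[0.023,-0.001,-0.077],[0,-0.009,0],0]
    - [[0.026,-0.001,-0.102],[0,-0.012,0],0]
    - [[0.023,-0.001,-0.103],[0,-0.012,0],0]

```text
clock: 22.28
eef_pos: [0.5317, -0.141, 0.1265]
tool_rot: [0.013, 0.996, -0.0, 0.084]
ft_force: [-0.3, -0.1, -3.0]
grip_width: 0.0213
grasp_force: 60.0
```

>>> apply_moves:
  steps:
    - [[0.014,0,-0.079],[0,-0.009,0],0]
    - [[0.005,0,-0.032],[0,-0.004,0],0]
    - [[0.018,-0.017,-0.007],[0,0,0],0]
    - [[0.05,-0.045,-0.021],[0,0,0],0]
    - [[0.076,-0.07,-0.031],[0,0,0],0]
    - [[0.095,-0.087,-0.038],[0,0,0],0]
    - [[0.108,-0.098,-0.044],[0,0,0],0]
    - [[0.114,-0.105,-0.047],[0,0,0],0]

```text
clock: 22.95
eef_pos: [0.4228, -0.2235, 0.1638]
tool_rot: [0.012, 0.995, 0.0, 0.102]
ft_force: [0.3, -0.2, -3.7]
grip_width: 0.0211
grasp_force: 60.0
```

>>> apply_moves:
  steps:
    - [[0.114,-0.104,-0.047],[0,0,0],0]
    - [[0.108,-0.098,-0.044],[0,0,0],0]
    - [[0.095,-0.087,-0.038],[0,0,0],0]
    - [[0.076,-0.07,-0.031],[0,0,0],0]
    - [[0.05,-0.045,-0.021],[0,0,0],0]
    - [[0.018,-0.017,-0.007],[0,0,0],0]
    - [[0,0,0],[0,0,0],0]
    - [[0,0,0],[0,0,0],0]

```text
clock: 23.62
eef_pos: [0.3244, -0.3047, 0.1821]
tool_rot: [0.013, 0.995, 0.0, 0.103]
ft_force: [0.4, -0.0, -3.4]
grip_width: 0.021
grasp_force: 60.0
```

Run:
```python
from h import *
st(); print(*discs(),sep="\n")
tip(BOX,.03)
```

```text
t23.6 tcp [ 0.3244 -0.3047  0.1821] H -1.52 pitch -11.88 F [ 0.4 -0.  -3.4] lip [ 0.4692 -0.3084  0.164 ]
('brass', np.int32(199), array([0.6716, 0.1858, 0.009 ]), array([185.4, 172.3]))
('brass', np.int32(157), array([ 0.5103, -0.29  ,  0.009 ]), array([367.3, 231. ]))
('brass', np.int32(305), array([ 0.4155, -0.3738,  0.009 ]), array([402.4, 267.8]))
('copper', np.int32(196), array([ 0.6363, -0.052 ,  0.009 ]), array([274.9, 184.4]))
('copper', np.int32(193), array([0.6307, 0.1061, 0.009 ]), array([215.3, 187.1]))
[[[-0.035,0.001,-0.003],[0,0.028,0],0],[[-0.034,0,-0.005],[0,0.029,0],0],[[-0.034,0.001,-0.009],[0,0.028,0],0],[[-0.033,0,-0.011],[0,0.028,0],0],[[-0.031,0.001,-0.015],[0,0.028,0],0],[[-0.031,0,-0.017],[0,0.029,0],0],[[-0.028,0.001,-0.02],[0,0.028,0.001],0],[[-0.027,0,-0.022],[0,0.028,0],0]]
[[[-0.025,0.001,-0.025],[0.001,0.028,0],0],[[-0.022,0,-0.026],[0,0.029,0],0],[[0,0,0],[0,0,0],0],[[0,0,0],[0,0,0],0],[[0,0,0],[0,0,0],0],[[0,0,0],[0,0,0],0],[[0,0,0],[0,0,0],0],[[0,0,0],[0,0,0],0]]
[ 0.39165638 -0.30505181  0.20144485] [ 0.01253077  0.94240513  0.00380935 -0.33421707]
```

>>> apply_moves:
  steps:
    - [[-0.035,0.001,-0.003],[0,0.028,0],0]
    - [[-0.034,0,-0.005],[0,0.029,0],0]
    - [[-0.034,0.001,-0.009],[0,0.028,0],0]
    - [[-0.033,0,-0.011],[0,0.028,0],0]
    - [[-0.031,0.001,-0.015],[0,0.028,0],0]
    - [[-0.031,0,-0.017],[0,0.029,0],0]
    - [[-0.028,0.001,-0.02],[0,0.028,0],0]
    - [[-0.027,0,-0.022],[0,0.028,0],0]

```text
clock: 24.33
eef_pos: [0.3808, -0.3043, 0.1981]
tool_rot: [0.011, 0.969, 0.003, -0.249]
ft_force: [0.1, -0.6, -4.0]
grip_width: 0.021
grasp_force: 60.2
```

>>> apply_moves:
  steps:
    - [[-0.025,0.001,-0.025],[0,0.028,0],0]
    - [[-0.022,0,-0.026],[0,0.029,0],0]
    - [[0,0,0],[0,0,0],0]
    - [[0,0,0],[0,0,0],0]
    - [[0,0,0],[0,0,0],0]
    - [[0,0,0],[0,0,0],0]
    - [[0,0,0],[0,0,0],0]
    - [[0,0,0],[0,0,0],0]

```text
clock: 25.0
eef_pos: [0.3913, -0.3058, 0.2047]
tool_rot: [0.012, 0.943, 0.004, -0.332]
ft_force: [-0.5, -1.2, -2.8]
grip_width: 0.0211
grasp_force: 60.3
```

Run:
```python
from h import *
st(); print(bot.get_obs()["joint_pos"].round(2)); print(*discs(),sep="\n")
approach(.6364,-.052)
```

```text
t25.0 tcp [ 0.3913 -0.3058  0.2047] H -1.54 pitch 38.73 F [-0.5 -1.2 -2.8] lip [ 0.4692 -0.3079  0.0813]
[-0.48  0.76  0.59  2.02 -0.28 -0.37]
('brass', np.int32(202), array([0.6714, 0.1858, 0.009 ]), array([185.4, 172.4]))
('brass', np.int32(205), array([ 0.5301, -0.3295,  0.009 ]), array([381.8, 223.2]))
('brass', np.int32(153), array([ 0.5097, -0.29  ,  0.009 ]), array([367.3, 231.2]))
('copper', np.int32(199), array([ 0.6363, -0.0519,  0.009 ]), array([274.9, 184.4]))
('copper', np.int32(193), array([0.6307, 0.1061, 0.009 ]), array([215.3, 187.1]))
[[[0.009,0,0.004],[0,-0.009,0],0],[[0.025,-0.001,0.011],[0,-0.025,0],0],[[0.034,-0.001,0.012],[0,-0.033,0],0],[[0.039,-0.001,0.009],[0,-0.037,0],0],[[0.036,-0.001,0.005],[0,-0.033,0],0],[[0.026,0,0],[0,-0.024,0],0],[[0.011,-0.001,-0.001],[0,-0.01,0],0],[[-0.007,0.022,0.006],[0,-0.001,0],0]]
[[[-0.018,0.061,0.018],[0,-0.001,0],0],[[-0.027,0.093,0.027],[0,-0.002,0],0],[[-0.035,0.119,0.034],[0,-0.003,0],0],[[-0.04,0.136,0.04],[0,-0.004,0],0],[[-0.042,0.147,0.044],[0,-0.004,0],0],[[-0.042,0.15,0.045],[0,-0.004,0],0],[[-0.042,0.147,0.045],[0,-0.003,0],0],[[-0.037,0.136,0.041],[0,-0.004,0],0]]
[[[-0.033,0.118,0.037],[0,-0.003,0],0],[[-0.025,0.093,0.029],[0,-0.002,0],0],[[-0.016,0.062,0.019],[0,-0.002,0],0],[[-0.006,0.022,0.007],[0,0,0],0],[[-0.003,0,0.088],[0,0,0],0],[[-0.006,0,0.164],[0,0,0],0],[[-0.003,0,0.088],[0,0,0],0],[[0,0,0.011],[0,0,0],0]]
[[[-0.001,0,0.021],[0,0,0],0],[[-0.001,0,0.011],[0,0,0],0],[[0,0,0],[0,0,0],0],[[0,0,0],[0,0,0],0],[[0,0,0],[0,0,0],0],[[0,0,0],[0,0,0],0],[[0,0,0],[0,0,0],0],[[0,0,0],[0,0,0],0]]
[ 0.42841445 -0.04654983  0.05141918] [ 1.31344544e-02  9.99755575e-01 -5.52755712e-05 -1.77840532e-02]
```

>>> apply_moves:
  steps:
    - [[0.009,0,0.004],[0,-0.009,0],0]
    - [[0.025,-0.001,0.011],[0,-0.025,0],0]
    - [[0.034,-0.001,0.012],[0,-0.033,0],0]
    - [[0.039,-0.001,0.009],[0,-0.037,0],0]
    - [[0.036,-0.001,0.005],[0,-0.033,0],0]
    - [[0.026,0,0],[0,-0.024,0],0]
    - [[0.011,-0.001,-0.001],[0,-0.01,0],0]
    - [[-0.007,0.022,0.006],[0,-0.001,0],0]

```text
clock: 25.72
eef_pos: [0.3538, -0.3017, 0.2126]
tool_rot: [0.015, 0.998, -0.0, -0.068]
ft_force: [-0.7, -0.2, -4.3]
grip_width: 0.0211
grasp_force: 60.2
```

>>> apply_moves:
  steps:
    - [[-0.018,0.061,0.018],[0,-0.001,0],0]
    - [[-0.027,0.093,0.027],[0,-0.002,0],0]
    - [[-0.035,0.119,0.034],[0,-0.003,0],0]
    - [[-0.04,0.136,0.04],[0,-0.004,0],0]
    - [[-0.042,0.147,0.044],[0,-0.004,0],0]
    - [[-0.042,0.15,0.045],[0,-0.004,0],0]
    - [[-0.042,0.147,0.045],[0,-0.003,0],0]
    - [[-0.037,0.136,0.041],[0,-0.004,0],0]

```text
clock: 26.38
eef_pos: [0.4115, -0.1015, 0.144]
tool_rot: [0.012, 0.999, 0.002, -0.032]
ft_force: [-0.0, 0.7, -3.3]
grip_width: 0.021
grasp_force: 60.2
```

>>> apply_moves:
  steps:
    - [[-0.033,0.118,0.037],[0,-0.003,0],0]
    - [[-0.025,0.093,0.029],[0,-0.002,0],0]
    - [[-0.016,0.062,0.019],[0,-0.002,0],0]
    - [[-0.006,0.022,0.007],[0,0,0],0]
    - [[-0.003,0,0.088],[0,0,0],0]
    - [[-0.006,0,0.164],[0,0,0],0]
    - [[-0.003,0,0.1],[0,0,0],0]
    - [[-0.001,0,0.031],[0,0,0],0]

```text
clock: 27.05
eef_pos: [0.4242, -0.0451, 0.0472]
tool_rot: [0.012, 1.0, 0.001, -0.024]
ft_force: [-9.8, 1.0, 22.4]
grip_width: 0.0212
grasp_force: 63.1
```

Run:
```python
from h import *
st(); print(*discs(),sep="\n"); pushin(-.052)
```

```text
t27.1 tcp [ 0.4242 -0.0451  0.0472] H -1.40 pitch 2.75 F [-9.8  1.  22.4] lip [ 0.5597 -0.0484 -0.0069]
('brass', np.int32(198), array([0.6716, 0.1858, 0.009 ]), array([185.4, 172.3]))
('brass', np.int32(203), array([ 0.53  , -0.3294,  0.009 ]), array([381.8, 223.3]))
('brass', np.int32(148), array([ 0.5096, -0.2897,  0.009 ]), array([367.2, 231.3]))
('copper', np.int32(192), array([ 0.6365, -0.0519,  0.009 ]), array([274.8, 184.4]))
('copper', np.int32(188), array([0.6307, 0.1064, 0.009 ]), array([215.2, 187.1]))
[[[-0.014,0,-0.016],[0.001,-0.003,0.001],0],[[-0.053,0,-0.002],[0,0,0],0],[[-0.053,0,-0.002],[0,0,0],0],[[-0.054,0,-0.002],[0,0,0],0],[[-0.053,0,-0.002],[0,0,0],0],[[-0.053,0,-0.002],[0,0,0],0],[[-0.053,0,-0.002],[0,0,0],0],[[-0.053,0.001,-0.001],[0,0,0],0]]
[[[-0.053,0,-0.002],[0,0,0],0],[[-0.054,0,-0.002],[0,0,0],0],[[-0.053,0,-0.002],[0,0,0],0],[[-0.053,0,-0.002],[0,0,0],0],[[-0.053,0,-0.002],[0,0,0],0],[[-0.012,0,0],[0,0,0],0],[[-0.012,0,-0.001],[0,0,0],0],[[-0.012,0,0],[0,0,0],0]]
[[[-0.012,0,-0.001],[0,0,0],0],[[-0.012,0,0],[0,0,0],0],[[0,0,0],[0,0,0],0],[[0,0,0],[0,0,0],0],[[0,0,0],[0,0,0],0],[[0,0,0],[0,0,0],0],[[0,0,0],[0,0,0],0],[[0,0,0],[0,0,0],0]]
[ 0.56802271 -0.04900608  0.05094975] [ 1.38480044e-02  9.99739951e-01 -5.59781839e-04 -1.81093567e-02]
```

>>> apply_moves:
  steps:
    - [[0,0,-0.05],[0,0,0],0]
    - [[0,0,-0.05],[0,0,0],0]
    - [[0,0,0],[0,0,0],0]
    - [[0,0,0],[0,0,0],0]
    - [[0,0,0],[0,0,0],0]
    - [[0,0,0],[0,0,0],0]
    - [[0,0,0],[0,0,0],0]
    - [[0,0,0],[0,0,0],0]

```text
clock: 27.77
eef_pos: [0.428, -0.0459, 0.0691]
tool_rot: [0.013, 1.0, 0.001, -0.02]
ft_force: [0.0, -0.3, -3.1]
grip_width: 0.021
grasp_force: 60.2
```

```bash
cat >> h.py <<'E'
def panfit():
    o=bot.get_obs(); M=R.from_quat(o["tool_rot"]).as_matrix()
    for n in("side","top"):
        im,d=camera(n); L=(cloud(n,d).reshape(-1,3)-o["eef_pos"])@M; L[:,[0,2]]*=-1
        hsv=cv2.cvtColor(im,cv2.COLOR_RGB2HSV).reshape(-1,3)
        k=(L[:,0]>.05)&(L[:,0]<.13)&(abs(L[:,1])<.022)&(abs(L[:,2]+.045)<.02)&(hsv[:,1]<60)
        A=np.c_[L[k][:,:2]-[.09,0],np.ones(k.sum())]; s=np.linalg.lstsq(A,L[k][:,2],rcond=None)[0] if k.sum()>20 else 0
        print(n,k.sum(),"slope deg",np.degrees(s[:2]) if k.sum()>20 else "", "h",s if np.isscalar(s) else s[2])
E
python3 - <<'E'
from h import *
st(); panfit(); pushin(-.052)
E
```

```text
t27.8 tcp [ 0.428  -0.0459  0.0691] H -1.45 pitch 2.34 F [ 0.  -0.3 -3.1] lip [ 0.5639 -0.0493  0.016 ]
side 176 slope deg [  0.11778486 -17.99315132] h -0.05209122570836645
top 125 slope deg [-2.58426277  0.67447799] h -0.04808870818483665
[[[-0.018,0.003,0.091],[0,-0.002,0],0],[[-0.052,0,-0.002],[0,0,0],0],[[-0.052,0,-0.002],[0,0,0],0],[[-0.052,0,-0.001],[0,0,0],0],[[-0.052,0,-0.002],[0,0,0],0],[[-0.052,0,-0.002],[0,0,0],0],[[-0.052,0,-0.002],[0,0,0],0],[[-0.053,0,-0.002],[0,0,0],0]]
[[[-0.052,-0.001,-0.001],[0,0,0],0],[[-0.052,0,-0.002],[0,0,0],0],[[-0.052,0,-0.002],[0,0,0],0],[[-0.052,0,-0.002],[0,0,0],0],[[-0.052,0,-0.002],[0,0,0],0],[[-0.012,0,0],[0,0,0],0],[[-0.012,0,-0.001],[0,0,0],0],[[-0.012,0,0],[0,0,0],0]]
[[[-0.012,0,0],[0,0,0],0],[[-0.012,0,-0.001],[0,0,0],0],[[0,0,0],[0,0,0],0],[[0,0,0],[0,0,0],0],[[0,0,0],[0,0,0],0],[[0,0,0],[0,0,0],0],[[0,0,0],[0,0,0],0],[[0,0,0],[0,0,0],0]]
[ 0.56804729 -0.04904196  0.05105856] [ 1.26379606e-02  9.99773592e-01  9.20620688e-04 -1.70938580e-02]
```

>>> apply_moves:
  steps:
    - [[-0.005,0,0.02],[0,-0.002,0],0]
    - [[0,0,0.02],[0,0,0],0]
    - [[0,0,0.015],[0,0,0],0]
    - [[0,0,0.01],[0,0,0],0]
    - [[0,0,0.01],[0,0,0],0]
    - [[0,0,0],[0,0,0],0]
    - [[0,0,0],[0,0,0],0]
    - [[0,0,0],[0,0,0],0]

```text
clock: 28.53
eef_pos: [0.429, -0.0459, 0.0546]
tool_rot: [0.013, 1.0, 0.001, -0.017]
ft_force: [-0.4, -0.1, -1.9]
grip_width: 0.0213
grasp_force: 60.4
```

Run:
```python
from h import *
st(); im2,_=camera("side")
cv2.imwrite("pics/s6.png",cv2.resize(im2[130:220,210:330],(800,600))[:,:,::-1])
```

```text
t28.5 tcp [ 0.429  -0.0459  0.0546] H -1.45 pitch 1.91 F [-0.4 -0.1 -1.9] lip [ 0.5653 -0.0493  0.0026]
```

View pics/s6.png

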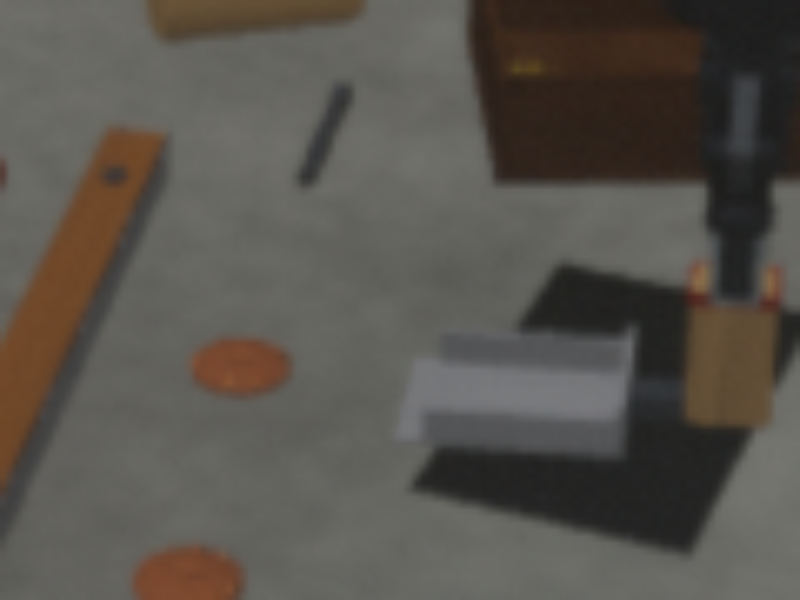

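The scoop is straight with its lip just touching the bench, the copper disc ahead of it at (240,367) in the crop.

>>> apply_moves:
  steps:
    - [[-0.014,0.003,0.012],[0,0,0],0]
    - [[-0.052,0,-0.002],[0,0,0],0]
    - [[-0.052,0,-0.002],[0,0,0],0]
    - [[-0.052,0,-0.001],[0,0,0],0]
    - [[-0.052,0,-0.002],[0,0,0],0]
    - [[-0.052,0,-0.002],[0,0,0],0]
    - [[-0.052,0,-0.002],[0,0,0],0]
    - [[-0.053,0,-0.002],[0,0,0],0]

```text
clock: 29.25
eef_pos: [0.5052, -0.0472, 0.0521]
tool_rot: [0.013, 1.0, 0.001, -0.017]
ft_force: [0.1, -0.0, -2.0]
grip_width: 0.0211
grasp_force: 60.5
```

>>> apply_moves:
  steps:
    - [[-0.052,0,-0.001],[0,0,0],0]
    - [[-0.052,0,-0.002],[0,0,0],0]
    - [[-0.052,0,-0.002],[0,0,0],0]
    - [[-0.052,0,-0.002],[0,0,0],0]
    - [[-0.052,0,-0.002],[0,0,0],0]
    - [[-0.02,0,0],[0,0,0],0]
    - [[-0.02,0,-0.001],[0,0,0],0]
    - [[-0.02,0,0],[0,0,0],0]

```text
clock: 29.92
eef_pos: [0.5683, -0.0488, 0.0517]
tool_rot: [0.013, 1.0, 0.001, -0.017]
ft_force: [-2.1, -0.5, -1.6]
grip_width: 0.0212
grasp_force: 60.5
```

Run:
```python
from h import *
st(); side_disc(); carry(TUB)
```

```text
t29.9 tcp [ 0.5683 -0.0488  0.0517] H -1.45 pitch 1.99 F [-2.1 -0.5 -1.6] lip [ 7.046e-01 -5.220e-02 -5.000e-04]
side brass 148 [0.672 0.189 0.012]
side copper 76 [ 0.686 -0.052  0.012]
side copper 122 [0.631 0.111 0.012]
[[[0.008,0,-0.011],[0,-0.004,0],0],[[0.018,-0.001,-0.024],[0,-0.01,0],0],[[0.016,0,-0.024],[0,-0.009,0],0],[[0.008,0,-0.012],[0,-0.004,0],0],[[0.009,0,-0.031],[0,-0.004,0],0],[[0.023,-0.001,-0.077],[0,-0.009,0],0],[[0.026,-0.001,-0.102],[0,-0.012,0],0],[[0.023,0,-0.102],[0,-0.012,0],0]]
[[[0.014,-0.001,-0.08],[0,-0.01,0],0],[[0.005,0,-0.032],[0.001,-0.003,0],0],[[0.008,0.014,-0.003],[0,0,0],0],[[0.023,0.04,-0.009],[0,0,0],0],[[0.036,0.063,-0.013],[0,0,0],0],[[0.047,0.084,-0.018],[0,0,0],0],[[0.058,0.101,-0.022],[0,0,0],0],[[0.066,0.116,-0.025],[0,0,0],0]]
[[[0.072,0.127,-0.027],[0,0,0],0],[[0.077,0.136,-0.029],[0,0,0],0],[[0.081,0.141,-0.03],[0,0,0],0],[[0.082,0.145,-0.031],[0,0,0],0],[[0.082,0.145,-0.031],[0,0,0],0],[[0.081,0.141,-0.031],[0,0,0],0],[[0.077,0.136,-0.029],[0,0,0],0],[[0.072,0.127,-0.027],[0,0,0],0]]
[[[0.066,0.116,-0.025],[0,0,0],0],[[0.057,0.101,-0.022],[0,0,0],0],[[0.048,0.084,-0.018],[0,0,0],0],[[0.036,0.063,-0.013],[0,0,0],0],[[0.023,0.04,-0.009],[0,0,0],0],[[0.008,0.014,-0.003],[0,0,0],0],[[0,0,0],[0,0,0],0],[[0,0,0],[0,0,0],0]]
[0.30734833 0.34397039 0.18306419] [ 0.01278478  0.99448045 -0.00217328  0.10411754]
```

>>> apply_moves:
  steps:
    - [[0.008,0,-0.011],[0,-0.004,0],0]
    - [[0.018,-0.001,-0.024],[0,-0.01,0],0]
    - [[0.016,0,-0.024],[0,-0.009,0],0]
    - [[0.008,0,-0.012],[0,-0.004,0],0]
    - [[0.009,0,-0.031],[0,-0.004,0],0]
    - [[0.023,-0.001,-0.077],[0,-0.009,0],0]
    - [[0.026,-0.001,-0.102],[0,-0.012,0],0]
    - [[0.023,0,-0.102],[0,-0.012,0],0]

```text
clock: 30.63
eef_pos: [0.5357, -0.0487, 0.127]
tool_rot: [0.013, 0.996, -0.0, 0.084]
ft_force: [-0.6, -0.2, -3.6]
grip_width: 0.0211
grasp_force: 60.0
```

>>> apply_moves:
  steps:
    - [[0.014,-0.001,-0.08],[0,-0.01,0],0]
    - [[0.005,0,-0.032],[0,-0.003,0],0]
    - [[0.008,0.014,-0.003],[0,0,0],0]
    - [[0.023,0.04,-0.009],[0,0,0],0]
    - [[0.036,0.063,-0.013],[0,0,0],0]
    - [[0.047,0.084,-0.018],[0,0,0],0]
    - [[0.058,0.101,-0.022],[0,0,0],0]
    - [[0.066,0.116,-0.025],[0,0,0],0]

```text
clock: 31.3
eef_pos: [0.4798, 0.0369, 0.1545]
tool_rot: [0.013, 0.995, -0.001, 0.102]
ft_force: [0.1, 0.8, -4.6]
grip_width: 0.0209
grasp_force: 59.9
```

>>> apply_moves:
  steps:
    - [[0.072,0.127,-0.027],[0,0,0],0]
    - [[0.077,0.136,-0.029],[0,0,0],0]
    - [[0.081,0.141,-0.03],[0,0,0],0]
    - [[0.082,0.145,-0.031],[0,0,0],0]
    - [[0.082,0.145,-0.031],[0,0,0],0]
    - [[0.081,0.141,-0.031],[0,0,0],0]
    - [[0.077,0.136,-0.029],[0,0,0],0]
    - [[0.072,0.127,-0.027],[0,0,0],0]

```text
clock: 31.97
eef_pos: [0.3525, 0.2608, 0.1755]
tool_rot: [0.012, 0.995, -0.001, 0.103]
ft_force: [0.6, 0.8, -4.0]
grip_width: 0.0208
grasp_force: 59.9
```

>>> apply_moves:
  steps:
    - [[0.066,0.116,-0.025],[0,0,0],0]
    - [[0.057,0.101,-0.022],[0,0,0],0]
    - [[0.048,0.084,-0.018],[0,0,0],0]
    - [[0.036,0.063,-0.013],[0,0,0],0]
    - [[0.023,0.04,-0.009],[0,0,0],0]
    - [[0.008,0.014,-0.003],[0,0,0],0]
    - [[0,0,0],[0,0,0],0]
    - [[0,0,0],[0,0,0],0]

```text
clock: 32.63
eef_pos: [0.3063, 0.3432, 0.1839]
tool_rot: [0.013, 0.995, -0.001, 0.104]
ft_force: [0.0, -0.2, -4.1]
grip_width: 0.0214
grasp_force: 59.9
```

Run:
```python
from h import *
st(); print(*discs(),sep="\n"); print(bot.get_obs()["joint_pos"].round(2))
tip(TUB)
```

```text
t32.6 tcp [0.3063 0.3432 0.1839] H -1.46 pitch -11.89 F [ 0.  -0.2 -4.1] lip [0.4511 0.3395 0.1658]
('brass', np.int32(199), array([0.6716, 0.1858, 0.009 ]), array([185.4, 172.3]))
('brass', np.int32(204), array([ 0.5301, -0.3293,  0.009 ]), array([381.8, 223.2]))
('brass', np.int32(152), array([ 0.5096, -0.2899,  0.009 ]), array([367.3, 231.3]))
('copper', np.int32(193), array([0.6307, 0.1061, 0.009 ]), array([215.3, 187.1]))
('copper', np.int32(299), array([0.4085, 0.4021, 0.009 ]), array([ 97.8, 274.5]))
[ 0.96  0.08 -0.29  1.09 -0.17  0.98]
[[[-0.035,0.001,-0.002],[0,0.028,0],0],[[-0.034,0.002,-0.004],[0,0.029,0],0],[[-0.034,0.001,-0.008],[0,0.028,0],0],[[-0.033,0.002,-0.011],[0,0.028,0],0],[[-0.032,0.001,-0.013],[0,0.028,0],0],[[-0.03,0.002,-0.016],[0,0.029,0],0],[[-0.029,0.001,-0.019],[0,0.028,0],0],[[-0.028,0.002,-0.022],[0,0.028,0],0]]
[[[-0.025,0.001,-0.024],[0,0.029,0],0],[[-0.023,0.002,-0.026],[0,0.028,0],0],[[0,0,0],[0,0,0],0],[[0,0,0],[0,0,0],0],[[0,0,0],[0,0,0],0],[[0,0,0],[0,0,0],0],[[0,0,0],[0,0,0],0],[[0,0,0],[0,0,0],0]]
[0.3737958  0.34413114 0.20147423] [ 0.01228204  0.94244737  0.00444681 -0.33409929]
```

>>> apply_moves:
  steps:
    - [[-0.035,0.001,-0.002],[0,0.028,0],0]
    - [[-0.034,0.002,-0.004],[0,0.029,0],0]
    - [[-0.034,0.001,-0.008],[0,0.028,0],0]
    - [[-0.033,0.002,-0.011],[0,0.028,0],0]
    - [[-0.032,0.001,-0.013],[0,0.028,0],0]
    - [[-0.03,0.002,-0.016],[0,0.029,0],0]
    - [[-0.029,0.001,-0.019],[0,0.028,0],0]
    - [[-0.028,0.002,-0.022],[0,0.028,0],0]

```text
clock: 33.35
eef_pos: [0.3625, 0.3438, 0.1989]
tool_rot: [0.013, 0.969, 0.005, -0.249]
ft_force: [0.1, 0.3, -3.7]
grip_width: 0.0211
grasp_force: 60.2
```

>>> apply_moves:
  steps:
    - [[-0.025,0.001,-0.024],[0,0.029,0],0]
    - [[-0.023,0.002,-0.026],[0,0.028,0],0]
    - [[0,0,0],[0,0,0],0]
    - [[0,0,0],[0,0,0],0]
    - [[0,0,0],[0,0,0],0]
    - [[0,0,0],[0,0,0],0]
    - [[0,0,0],[0,0,0],0]
    - [[0,0,0],[0,0,0],0]

```text
clock: 34.02
eef_pos: [0.3733, 0.3454, 0.2044]
tool_rot: [0.011, 0.943, 0.006, -0.332]
ft_force: [-0.1, -0.4, -2.6]
grip_width: 0.0211
grasp_force: 60.4
```

```bash
sed -i 's/,.062\],-1.5,2,0,3),(\[gx,gy,zb\],-1.5,2,0,3)/,.066],-1.5,2,0,4),([gx,gy,zb],-1.5,2,0,5)/' h.py
python3 - <<'E'
from h import *
st(); D=discs(); print(*D,sep="\n")
approach(.6307,.1062,zb=.0545)
E
```

```text
t34.0 tcp [0.3733 0.3454 0.2044] H -1.20 pitch 38.76 F [-0.1 -0.4 -2.6] lip [0.4512 0.344  0.081 ]
('brass', np.int32(198), array([0.6717, 0.1857, 0.009 ]), array([185.4, 172.3]))
('brass', np.int32(205), array([ 0.5301, -0.3295,  0.009 ]), array([381.8, 223.2]))
('brass', np.int32(153), array([ 0.5097, -0.29  ,  0.009 ]), array([367.3, 231.2]))
('copper', np.int32(194), array([0.6308, 0.1062, 0.009 ]), array([215.3, 187.1]))
('copper', np.int32(209), array([0.4835, 0.3452, 0.009 ]), array([121.8, 244.3]))
[[[0.009,0,0.004],[0,-0.009,0],0],[[0.025,-0.001,0.011],[0,-0.025,0],0],[[0.034,-0.001,0.012],[0,-0.033,0],0],[[0.039,-0.001,0.009],[0.001,-0.037,0.001],0],[[0.036,0,0.003],[0,-0.033,0],0],[[0.027,-0.001,0.001],[0,-0.025,0],0],[[0.01,0,-0.001],[0,-0.009,0],0],[[-0.01,-0.023,0.007],[0,-0.001,0],0]]
[[[-0.028,-0.063,0.02],[0,-0.001,0],0],[[-0.042,-0.095,0.029],[0,-0.003,0],0],[[-0.052,-0.119,0.038],[0,-0.004,0],0],[[-0.059,-0.135,0.043],[0,-0.004,0],0],[[-0.061,-0.144,0.047],[0,-0.004,0],0],[[-0.061,-0.143,0.048],[0,-0.004,0],0],[[-0.057,-0.135,0.046],[0,-0.004,0],0],[[-0.05,-0.119,0.04],[0,-0.003,0],0]]
[[[-0.04,-0.096,0.033],[0,-0.003,0],0],[[-0.025,-0.062,0.022],[0,-0.002,0],0],[[-0.01,-0.023,0.009],[0,0,0],0],[[-0.002,0,0.05],[0,0,0],0],[[-0.004,0,0.11],[0,0,0],0],[[-0.003,0,0.109],[0,0,0],0],[[-0.002,0,0.05],[0,0,0],0],[[0,0,0.006],[0,0,0],0]]
[[[-0.001,0,0.014],[0,0,0],0],[[-0.001,0,0.017],[0,0,0],0],[[0,0,0.015],[0,0,0],0],[[0,0,0.006],[0,0,0],0],[[0,0,0],[0,0,0],0],[[0,0,0],[0,0,0],0],[[0,0,0],[0,0,0],0],[[0,0,0],[0,0,0],0]]
[0.42256429 0.11161025 0.05246006] [ 1.28833345e-02  9.99753403e-01 -1.09069152e-04 -1.80870451e-02]
```

>>> apply_moves:
  steps:
    - [[0.009,0,0.004],[0,-0.009,0],0]
    - [[0.025,-0.001,0.011],[0,-0.025,0],0]
    - [[0.034,-0.001,0.012],[0,-0.033,0],0]
    - [[0.039,-0.001,0.009],[0,-0.037,0.001],0]
    - [[0.036,0,0.003],[0,-0.033,0],0]
    - [[0.027,-0.001,0.001],[0,-0.025,0],0]
    - [[0.01,0,-0.001],[0,-0.009,0],0]
    - [[-0.01,-0.023,0.007],[0,-0.001,0],0]

```text
clock: 34.73
eef_pos: [0.3369, 0.3412, 0.2118]
tool_rot: [0.012, 0.998, 0.003, -0.069]
ft_force: [-0.2, -0.9, -3.4]
grip_width: 0.0211
grasp_force: 60.2
```

>>> apply_moves:
  steps:
    - [[-0.028,-0.063,0.02],[0,-0.001,0],0]
    - [[-0.042,-0.095,0.029],[0,-0.003,0],0]
    - [[-0.052,-0.119,0.038],[0,-0.004,0],0]
    - [[-0.059,-0.135,0.043],[0,-0.004,0],0]
    - [[-0.061,-0.144,0.047],[0,-0.004,0],0]
    - [[-0.061,-0.143,0.048],[0,-0.004,0],0]
    - [[-0.057,-0.135,0.046],[0,-0.004,0],0]
    - [[-0.05,-0.119,0.04],[0,-0.003,0],0]

```text
clock: 35.4
eef_pos: [0.4091, 0.1441, 0.1368]
tool_rot: [0.016, 0.999, -0.001, -0.03]
ft_force: [0.6, 0.2, -2.9]
grip_width: 0.0211
grasp_force: 60.2
```

>>> apply_moves:
  steps:
    - [[-0.04,-0.096,0.033],[0,-0.003,0],0]
    - [[-0.025,-0.062,0.022],[0,-0.002,0],0]
    - [[-0.01,-0.023,0.009],[0,0,0],0]
    - [[-0.002,0,0.05],[0,0,0],0]
    - [[-0.004,0,0.11],[0,0,0],0]
    - [[-0.003,0,0.109],[0,0,0],0]
    - [[-0.002,0,0.05],[0,0,0],0]
    - [[0,0,0.006],[0,0,0],0]

```text
clock: 36.07
eef_pos: [0.4199, 0.11, 0.0575]
tool_rot: [0.015, 1.0, -0.0, -0.024]
ft_force: [0.0, -0.5, -2.1]
grip_width: 0.0214
grasp_force: 60.3
```

>>> apply_moves:
  steps:
    - [[-0.001,0,0.014],[0,0,0],0]
    - [[-0.001,0,0.017],[0,0,0],0]
    - [[0,0,0.015],[0,0,0],0]
    - [[0,0,0.006],[0,0,0],0]
    - [[0,0,0],[0,0,0],0]
    - [[0,0,0],[0,0,0],0]
    - [[0,0,0],[0,0,0],0]
    - [[0,0,0],[0,0,0],0]

```text
clock: 36.73
eef_pos: [0.4225, 0.1114, 0.0505]
tool_rot: [0.014, 1.0, 0.0, -0.019]
ft_force: [0.6, -0.4, -1.3]
grip_width: 0.0208
grasp_force: 60.4
```

Run:
```python
from h import *
st(); print(*discs(),sep="\n"); side_disc(); pushin(.106,zb=.0535)
```

```text
t36.7 tcp [0.4225 0.1114 0.0505] H -1.61 pitch 2.20 F [ 0.6 -0.4 -1.3] lip [ 0.5585  0.1076 -0.0023]
('brass', np.int32(199), array([0.6716, 0.1858, 0.009 ]), array([185.4, 172.3]))
('brass', np.int32(204), array([ 0.5301, -0.3293,  0.009 ]), array([381.8, 223.2]))
('brass', np.int32(151), array([ 0.5097, -0.2898,  0.009 ]), array([367.3, 231.2]))
('copper', np.int32(193), array([0.6307, 0.1061, 0.009 ]), array([215.3, 187.1]))
('copper', np.int32(208), array([0.4835, 0.3453, 0.009 ]), array([121.8, 244.4]))
side brass 147 [0.672 0.189 0.012]
side copper 122 [0.631 0.111 0.012]
side copper 202 [0.485 0.339 0.012]
[[[-0.014,0.008,-0.007],[0,-0.001,-0.001],0],[[-0.056,0,-0.002],[0,0,0],0],[[-0.056,0,-0.002],[0,0,0],0],[[-0.057,0,-0.002],[0,0,0],0],[[-0.056,0,-0.002],[0,0,0],0],[[-0.056,-0.001,-0.002],[0,0,0],0],[[-0.056,0,-0.002],[0,0,0],0],[[-0.057,0,-0.002],[0,0,0],0]]
[[[-0.056,0,-0.002],[0,0,0],0],[[-0.056,0,-0.002],[0,0,0],0],[[-0.056,0,-0.002],[0,0,0],0],[[-0.056,0,-0.002],[0,0,0],0],[[-0.057,0,-0.002],[0,0,0],0],[[-0.012,0,0],[0,0,0],0],[[-0.012,0,-0.001],[0,0,0],0],[[-0.012,0,0],[0,0,0],0]]
[[[-0.012,0,-0.001],[0,0,0],0],[[-0.012,0,0],[0,0,0],0],[[0,0,0],[0,0,0],0],[[0,0,0],[0,0,0],0],[[0,0,0],[0,0,0],0],[[0,0,0],[0,0,0],0],[[0,0,0],[0,0,0],0],[[0,0,0],[0,0,0],0]]
[0.5721976  0.10908919 0.05151987] [ 1.24452076e-02  9.99762525e-01  4.96584393e-04 -1.78819238e-02]
```

>>> apply_moves:
  steps:
    - [[-0.014,0.005,-0.007],[0,-0.001,-0.001],0]
    - [[-0.056,0,-0.002],[0,0,0],0]
    - [[-0.056,0,-0.002],[0,0,0],0]
    - [[-0.057,0,-0.002],[0,0,0],0]
    - [[-0.056,0,-0.002],[0,0,0],0]
    - [[-0.056,0,-0.002],[0,0,0],0]
    - [[-0.056,0,-0.002],[0,0,0],0]
    - [[-0.057,0,-0.002],[0,0,0],0]

```text
clock: 37.5
eef_pos: [0.5036, 0.1103, 0.051]
tool_rot: [0.012, 1.0, 0.0, -0.019]
ft_force: [-0.4, 0.6, -0.4]
grip_width: 0.0211
grasp_force: 60.5
```

>>> apply_moves:
  steps:
    - [[-0.056,0,-0.002],[0,0,0],0]
    - [[-0.056,0,-0.002],[0,0,0],0]
    - [[-0.056,0,-0.002],[0,0,0],0]
    - [[-0.056,0,-0.002],[0,0,0],0]
    - [[-0.057,0,-0.002],[0,0,0],0]
    - [[-0.02,0,0],[0,0,0],0]
    - [[-0.02,0,-0.001],[0,0,0],0]
    - [[-0.018,0,0],[0,0,0],0]

```text
clock: 38.17
eef_pos: [0.5709, 0.1085, 0.0506]
tool_rot: [0.012, 1.0, 0.0, -0.019]
ft_force: [-1.3, -0.4, -2.5]
grip_width: 0.0212
grasp_force: 60.5
```

Run:
```python
from h import *
st(); side_disc(); carry(TUB,.02)
```

```text
t38.2 tcp [0.5709 0.1085 0.0506] H -1.42 pitch 2.19 F [-1.3 -0.4 -2.5] lip [ 0.7069  0.1052 -0.0022]
side brass 147 [0.672 0.189 0.012]
side copper 115 [0.69  0.104 0.012]
side copper 201 [0.485 0.339 0.012]
[[[0.008,0,-0.012],[0,-0.004,0],0],[[0.018,-0.001,-0.026],[0,-0.01,0],0],[[0.017,0,-0.026],[0,-0.01,0],0],[[0.007,0,-0.012],[0,-0.004,0],0],[[0.009,0,-0.031],[0,-0.004,0],0],[[0.023,-0.001,-0.078],[0,-0.009,0],0],[[0.026,-0.001,-0.101],[0,-0.012,0],0],[[0.023,-0.001,-0.103],[0,-0.012,0],0]]
[[[0.015,-0.001,-0.079],[0,-0.01,0],0],[[0.004,0,-0.032],[0,-0.003,0],0],[[0.012,0.014,-0.005],[0,0,0],0],[[0.035,0.04,-0.013],[0,0,0],0],[[0.054,0.061,-0.02],[0,0,0],0],[[0.07,0.08,-0.026],[0,0,0],0],[[0.083,0.095,-0.031],[0,0,0],0],[[0.092,0.105,-0.035],[0,0,0],0]]
[[[0.099,0.113,-0.037],[0,0,0],0],[[0.102,0.116,-0.038],[0,0,0],0],[[0.102,0.117,-0.038],[0,0,0],0],[[0.099,0.113,-0.037],[0,0,0],0],[[0.093,0.105,-0.035],[0,0,0],0],[[0.082,0.095,-0.031],[0,0,0],0],[[0.07,0.08,-0.026],[0,0,0],0],[[0.054,0.061,-0.02],[0,0,0],0]]
[[[0.035,0.04,-0.013],[0,0,0],0],[[0.012,0.014,-0.005],[0,0,0],0],[[0,0,0],[0,0,0],0],[[0,0,0],[0,0,0],0],[[0,0,0],[0,0,0],0],[[0,0,0],[0,0,0],0],[[0,0,0],[0,0,0],0],[[0,0,0],[0,0,0],0]]
[0.30749708 0.36399087 0.18306632] [ 0.0124463   0.99451086 -0.00118938  0.10388374]
```

>>> apply_moves:
  steps:
    - [[0.008,0,-0.012],[0,-0.004,0],0]
    - [[0.018,-0.001,-0.026],[0,-0.01,0],0]
    - [[0.017,0,-0.026],[0,-0.01,0],0]
    - [[0.007,0,-0.012],[0,-0.004,0],0]
    - [[0.009,0,-0.031],[0,-0.004,0],0]
    - [[0.023,-0.001,-0.078],[0,-0.009,0],0]
    - [[0.026,-0.001,-0.101],[0,-0.012,0],0]
    - [[0.023,-0.001,-0.103],[0,-0.012,0],0]

```text
clock: 38.88
eef_pos: [0.5385, 0.1083, 0.127]
tool_rot: [0.013, 0.996, -0.001, 0.083]
ft_force: [0.2, 0.4, -2.8]
grip_width: 0.0212
grasp_force: 60.1
```

>>> apply_moves:
  steps:
    - [[0.015,-0.001,-0.079],[0,-0.01,0],0]
    - [[0.004,0,-0.032],[0,-0.003,0],0]
    - [[0.012,0.014,-0.005],[0,0,0],0]
    - [[0.035,0.04,-0.013],[0,0,0],0]
    - [[0.054,0.061,-0.02],[0,0,0],0]
    - [[0.07,0.08,-0.026],[0,0,0],0]
    - [[0.083,0.095,-0.031],[0,0,0],0]
    - [[0.092,0.105,-0.035],[0,0,0],0]

```text
clock: 39.55
eef_pos: [0.4594, 0.1898, 0.1577]
tool_rot: [0.013, 0.995, -0.002, 0.102]
ft_force: [0.2, 0.5, -3.2]
grip_width: 0.021
grasp_force: 60.0
```

>>> apply_moves:
  steps:
    - [[0.099,0.113,-0.037],[0,0,0],0]
    - [[0.102,0.116,-0.038],[0,0,0],0]
    - [[0.102,0.117,-0.038],[0,0,0],0]
    - [[0.099,0.113,-0.037],[0,0,0],0]
    - [[0.093,0.105,-0.035],[0,0,0],0]
    - [[0.082,0.095,-0.031],[0,0,0],0]
    - [[0.07,0.08,-0.026],[0,0,0],0]
    - [[0.054,0.061,-0.02],[0,0,0],0]

```text
clock: 40.22
eef_pos: [0.3146, 0.3548, 0.1804]
tool_rot: [0.011, 0.995, -0.002, 0.103]
ft_force: [0.2, 0.5, -3.1]
grip_width: 0.0211
grasp_force: 60.0
```

>>> apply_moves:
  steps:
    - [[0.035,0.04,-0.013],[0,0,0],0]
    - [[0.012,0.014,-0.005],[0,0,0],0]
    - [[0,0,0],[0,0,0],0]
    - [[0,0,0],[0,0,0],0]
    - [[0,0,0],[0,0,0],0]
    - [[0,0,0],[0,0,0],0]
    - [[0,0,0],[0,0,0],0]
    - [[0,0,0],[0,0,0],0]

```text
clock: 40.88
eef_pos: [0.3075, 0.3635, 0.1832]
tool_rot: [0.013, 0.994, -0.001, 0.104]
ft_force: [-0.9, -0.6, -3.3]
grip_width: 0.0208
grasp_force: 60.0
```

Run:
```python
from h import *
st(); print(*discs(),sep="\n")
tip(TUB,.02)
```

```text
t40.9 tcp [0.3075 0.3635 0.1832] H -1.51 pitch -11.93 F [-0.9 -0.6 -3.3] lip [0.4523 0.3597 0.1653]
('brass', np.int32(200), array([0.6715, 0.1859, 0.009 ]), array([185.4, 172.4]))
('brass', np.int32(205), array([ 0.5301, -0.3295,  0.009 ]), array([381.8, 223.2]))
('brass', np.int32(153), array([ 0.5097, -0.29  ,  0.009 ]), array([367.3, 231.2]))
('copper', np.int32(209), array([0.4835, 0.3452, 0.009 ]), array([121.8, 244.3]))
('copper', np.int32(296), array([0.4054, 0.4251, 0.009 ]), array([ 88.6, 275.9]))
[[[-0.034,0.001,-0.002],[0,0.028,0],0],[[-0.034,0.001,-0.005],[0,0.029,0],0],[[-0.034,0.001,-0.008],[0,0.028,0],0],[[-0.032,0.001,-0.011],[0,0.028,0],0],[[-0.031,0.001,-0.014],[0,0.028,0],0],[[-0.031,0.002,-0.017],[0,0.029,0],0],[[-0.028,0.001,-0.019],[0,0.028,0],0],[[-0.027,0.001,-0.022],[0,0.028,0],0]]
[[[-0.024,0.001,-0.023],[0,0.029,0],0],[[-0.023,0.001,-0.026],[0,0.028,0],0],[[0,0,0],[0,0,0],0],[[0,0,0],[0,0,0],0],[[0,0,0],[0,0,0],0],[[0,0,0],[0,0,0],0],[[0,0,0],[0,0,0],0],[[0,0,0],[0,0,0],0]]
[0.37372381 0.36403989 0.20134129] [ 0.01225484  0.94254379  0.00450608 -0.33382739]
```

>>> apply_moves:
  steps:
    - [[-0.034,0.001,-0.002],[0,0.028,0],0]
    - [[-0.034,0.001,-0.005],[0,0.029,0],0]
    - [[-0.034,0.001,-0.008],[0,0.028,0],0]
    - [[-0.032,0.001,-0.011],[0,0.028,0],0]
    - [[-0.031,0.001,-0.014],[0,0.028,0],0]
    - [[-0.031,0.002,-0.017],[0,0.029,0],0]
    - [[-0.028,0.001,-0.019],[0,0.028,0],0]
    - [[-0.027,0.001,-0.022],[0,0.028,0],0]

```text
clock: 41.6
eef_pos: [0.3621, 0.3644, 0.1983]
tool_rot: [0.012, 0.969, 0.004, -0.248]
ft_force: [0.2, 0.4, -3.3]
grip_width: 0.0211
grasp_force: 60.2
```

>>> apply_moves:
  steps:
    - [[-0.024,0.001,-0.023],[0,0.029,0],0]
    - [[-0.023,0.001,-0.026],[0,0.028,0],0]
    - [[0,0,0],[0,0,0],0]
    - [[0,0,0],[0,0,0],0]
    - [[0,0,0],[0,0,0],0]
    - [[0,0,0],[0,0,0],0]
    - [[0,0,0],[0,0,0],0]
    - [[0,0,0],[0,0,0],0]

```text
clock: 42.27
eef_pos: [0.3729, 0.365, 0.2038]
tool_rot: [0.011, 0.943, 0.005, -0.332]
ft_force: [0.3, -0.3, -3.6]
grip_width: 0.0207
grasp_force: 60.4
```

Run:
```python
from h import *
st(); D=discs(); print(*D,sep="\n")
approach(.6716,.1858,zb=.0545)
```

```text
t42.3 tcp [0.3729 0.365  0.2038] H -1.22 pitch 38.75 F [ 0.3 -0.3 -3.6] lip [0.4508 0.3635 0.0804]
('brass', np.int32(200), array([0.6716, 0.1857, 0.009 ]), array([185.4, 172.3]))
('brass', np.int32(205), array([ 0.5301, -0.3295,  0.009 ]), array([381.8, 223.2]))
('brass', np.int32(153), array([ 0.5097, -0.29  ,  0.009 ]), array([367.3, 231.2]))
[[[0.009,0,0.004],[0,-0.009,0],0],[[0.025,-0.001,0.01],[0,-0.025,0],0],[[0.035,-0.001,0.012],[0,-0.033,0],0],[[0.039,-0.001,0.008],[0,-0.037,0.001],0],[[0.037,0,0.003],[0,-0.033,0],0],[[0.026,-0.001,0],[0,-0.025,0],0],[[0.011,0,-0.001],[0,-0.009,0],0],[[-0.017,-0.02,0.008],[0,-0.001,0],0]]
[[[-0.045,-0.054,0.021],[0,-0.002,0],0],[[-0.067,-0.082,0.032],[0,-0.003,0],0],[[-0.083,-0.1,0.04],[0,-0.004,0],0],[[-0.092,-0.112,0.046],[0,-0.004,0],0],[[-0.095,-0.116,0.049],[0,-0.005,0],0],[[-0.09,-0.112,0.049],[0,-0.004,0],0],[[-0.081,-0.101,0.044],[0,-0.004,0],0],[[-0.065,-0.081,0.037],[0,-0.003,0],0]]
[[[-0.043,-0.054,0.026],[0,-0.003,0],0],[[-0.016,-0.02,0.009],[0,0,0],0],[[-0.002,0,0.05],[0,0,0],0],[[-0.004,0,0.11],[0,0,0],0],[[-0.004,-0.001,0.11],[0,0,0],0],[[-0.001,0,0.05],[0,0,0],0],[[0,0,0.006],[0,0,0],0],[[-0.001,0,0.014],[0,0,0],0]]
[[[-0.001,0,0.017],[0,0,0],0],[[0,0,0.014],[0,0,0],0],[[0,0,0.006],[0,0,0],0],[[0,0,0],[0,0,0],0],[[0,0,0],[0,0,0],0],[[0,0,0],[0,0,0],0],[[0,0,0],[0,0,0],0],[[0,0,0],[0,0,0],0]]
[0.46344228 0.19116656 0.05254383] [ 1.33031422e-02  9.99748415e-01  8.49869782e-04 -1.80391348e-02]
```

Run:
```python
from h import *
a,_=camera("top"); b,_=camera("side")
cv2.imwrite("pics/b7.png",np.hstack([cv2.resize(a[200:310,60:170],(400,400)),cv2.resize(b[200:340,240:380],(400,400))])[:,:,::-1])
```

```text
(no output)
```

View pics/b7.png

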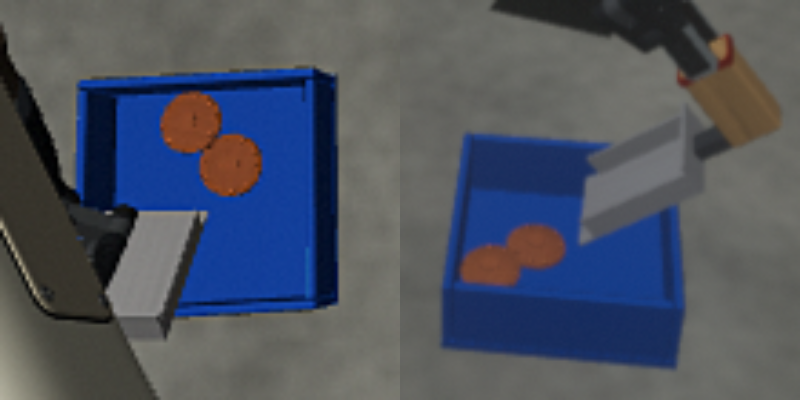

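Both copper discs lie in the tub, at (190,122) and (231,165) in the left crop. They touch, so the mask merged them into one blob. Now the last brass disc.

>>> apply_moves:
  steps:
    - [[0.009,0,0.004],[0,-0.009,0],0]
    - [[0.025,-0.001,0.01],[0,-0.025,0],0]
    - [[0.035,-0.001,0.012],[0,-0.033,0],0]
    - [[0.039,-0.001,0.008],[0,-0.037,0.001],0]
    - [[0.037,0,0.003],[0,-0.033,0],0]
    - [[0.026,-0.001,0],[0,-0.025,0],0]
    - [[0.011,0,-0.001],[0,-0.009,0],0]
    - [[-0.017,-0.02,0.008],[0,-0.001,0],0]

```text
clock: 43.08
eef_pos: [0.3377, 0.3612, 0.2111]
tool_rot: [0.012, 0.998, 0.002, -0.069]
ft_force: [-0.3, 0.7, -2.7]
grip_width: 0.0214
grasp_force: 60.2
```

>>> apply_moves:
  steps:
    - [[-0.045,-0.054,0.021],[0,-0.002,0],0]
    - [[-0.067,-0.082,0.032],[0,-0.003,0],0]
    - [[-0.083,-0.1,0.04],[0,-0.004,0],0]
    - [[-0.092,-0.112,0.046],[0,-0.004,0],0]
    - [[-0.095,-0.116,0.049],[0,-0.005,0],0]
    - [[-0.09,-0.112,0.049],[0,-0.004,0],0]
    - [[-0.081,-0.101,0.044],[0,-0.004,0],0]
    - [[-0.065,-0.081,0.037],[0,-0.003,0],0]

```text
clock: 43.75
eef_pos: [0.4536, 0.2018, 0.1306]
tool_rot: [0.016, 1.0, -0.001, -0.027]
ft_force: [0.5, -0.8, -3.3]
grip_width: 0.0209
grasp_force: 60.2
```

>>> apply_moves:
  steps:
    - [[-0.043,-0.054,0.026],[0,-0.003,0],0]
    - [[-0.016,-0.02,0.009],[0,0,0],0]
    - [[-0.002,0,0.05],[0,0,0],0]
    - [[-0.004,0,0.11],[0,0,0],0]
    - [[-0.004,0,0.11],[0,0,0],0]
    - [[-0.001,0,0.05],[0,0,0],0]
    - [[0,0,0.006],[0,0,0],0]
    - [[-0.001,0,0.014],[0,0,0],0]

```text
clock: 44.42
eef_pos: [0.4629, 0.1912, 0.0576]
tool_rot: [0.013, 1.0, -0.0, -0.02]
ft_force: [0.2, 1.6, -3.5]
grip_width: 0.0214
grasp_force: 60.3
```

>>> apply_moves:
  steps:
    - [[-0.001,0,0.017],[0,0,0],0]
    - [[0,0,0.014],[0,0,0],0]
    - [[0,0,0.006],[0,0,0],0]
    - [[0,0,0],[0,0,0],0]
    - [[0,0,0],[0,0,0],0]
    - [[0,0,0],[0,0,0],0]
    - [[0,0,0],[0,0,0],0]
    - [[0,0,0],[0,0,0],0]

```text
clock: 45.08
eef_pos: [0.4635, 0.1907, 0.0507]
tool_rot: [0.014, 1.0, -0.0, -0.019]
ft_force: [0.4, 1.3, -1.7]
grip_width: 0.0212
grasp_force: 60.5
```

Run:
```python
from h import *
st(); print(*discs(),sep="\n"); pushin(.1858,zb=.0535)
```

```text
t45.1 tcp [0.4635 0.1907 0.0507] H -1.60 pitch 2.23 F [ 0.4  1.3 -1.7] lip [ 0.5995  0.1869 -0.0021]
('brass', np.int32(199), array([0.6716, 0.1858, 0.009 ]), array([185.4, 172.3]))
('brass', np.int32(204), array([ 0.5301, -0.3293,  0.009 ]), array([381.8, 223.2]))
('brass', np.int32(149), array([ 0.5095, -0.2897,  0.009 ]), array([367.2, 231.3]))
[[[-0.014,0.006,-0.005],[0,-0.001,-0.001],0],[[-0.053,0,-0.002],[0,0,0],0],[[-0.054,0,-0.002],[0,0,0],0],[[-0.053,0,-0.002],[0,0,0],0],[[-0.053,-0.001,-0.002],[0,0,0],0],[[-0.053,0,-0.002],[0,0,0],0],[[-0.054,0,-0.001],[0,0,0],0],[[-0.053,0,-0.002],[0,0,0],0]]
[[[-0.053,0,-0.002],[0,0,0],0],[[-0.053,0,-0.002],[0,0,0],0],[[-0.012,0,0],[0,0,0],0],[[-0.012,0,-0.001],[0,0,0],0],[[-0.012,0,0],[0,0,0],0],[[-0.012,0,-0.001],[0,0,0],0],[[-0.012,-0.001,0],[0,0,0],0],[[0,0,0],[0,0,0],0]]
[0.5741223  0.18870153 0.0514443 ] [ 1.23842438e-02  9.99761083e-01 -5.90133405e-05 -1.80112414e-02]
```

>>> apply_moves:
  steps:
    - [[-0.014,0.004,-0.005],[0,-0.001,-0.001],0]
    - [[-0.053,0,-0.002],[0,0,0],0]
    - [[-0.054,0,-0.002],[0,0,0],0]
    - [[-0.053,0,-0.002],[0,0,0],0]
    - [[-0.053,0,-0.002],[0,0,0],0]
    - [[-0.053,0,-0.002],[0,0,0],0]
    - [[-0.054,0,-0.001],[0,0,0],0]
    - [[-0.053,0,-0.002],[0,0,0],0]

```text
clock: 45.8
eef_pos: [0.5407, 0.1892, 0.0509]
tool_rot: [0.012, 1.0, -0.0, -0.019]
ft_force: [-0.2, 0.4, -1.1]
grip_width: 0.0212
grasp_force: 60.5
```

>>> apply_moves:
  steps:
    - [[-0.053,0,-0.002],[0,0,0],0]
    - [[-0.053,0,-0.002],[0,0,0],0]
    - [[-0.012,0,0],[0,0,0],0]
    - [[-0.012,0,-0.001],[0,0,0],0]
    - [[-0.012,0,0],[0,0,0],0]
    - [[-0.012,0,-0.001],[0,0,0],0]
    - [[-0.012,0,0],[0,0,0],0]
    - [[0,0,0],[0,0,0],0]

```text
clock: 46.47
eef_pos: [0.5741, 0.1886, 0.0512]
tool_rot: [0.012, 1.0, -0.0, -0.018]
ft_force: [-1.0, 0.1, -1.1]
grip_width: 0.0208
grasp_force: 60.4
```

Run:
```python
from h import *
st(); side_disc(); carry(BOX,-.025)
```

```text
t46.5 tcp [0.5741 0.1886 0.0512] H -1.42 pitch 2.08 F [-1.   0.1 -1.1] lip [ 0.7102  0.1852 -0.0013]
side brass 146 [0.692 0.184 0.012]
[[[0.008,0,-0.011],[0,-0.004,0],0],[[0.018,-0.001,-0.025],[0,-0.01,0],0],[[0.017,0,-0.026],[0,-0.01,0],0],[[0.007,0,-0.012],[0,-0.004,0],0],[[0.009,0,-0.031],[0,-0.004,0],0],[[0.023,-0.001,-0.077],[0,-0.009,0],0],[[0.026,-0.001,-0.102],[0,-0.012,0],0],[[0.023,-0.001,-0.103],[0,-0.012,0],0]]
[[[0.014,-0.001,-0.079],[0,-0.009,0],0],[[0.005,0,-0.032],[0,-0.004,0.001],0],[[0.004,-0.012,-0.002],[0,0,0],0],[[0.011,-0.035,-0.004],[0,0,0],0],[[0.019,-0.055,-0.008],[0,0,0],0],[[0.024,-0.075,-0.01],[0,0,0],0],[[0.03,-0.091,-0.012],[0,0,0],0],[[0.035,-0.107,-0.014],[0,0,0],0]]
[[[0.04,-0.12,-0.016],[0,0,0],0],[[0.043,-0.131,-0.018],[0,0,0],0],[[0.046,-0.14,-0.019],[0,0,0],0],[[0.049,-0.149,-0.02],[0,0,0],0],[[0.05,-0.153,-0.02],[0,0,0],0],[[0.052,-0.158,-0.021],[0,0,0],0],[[0.053,-0.16,-0.022],[0,0,0],0],[[0.052,-0.159,-0.021],[0,0,0],0]]
[[[0.052,-0.158,-0.021],[0,0,0],0],[[0.051,-0.154,-0.021],[0,0,0],0],[[0.048,-0.148,-0.02],[0,0,0],0],[[0.047,-0.141,-0.019],[0,0,0],0],[[0.043,-0.131,-0.017],[0,0,0],0],[[0.039,-0.12,-0.016],[0,0,0],0],[[0.035,-0.106,-0.015],[0,0,0],0],[[0.03,-0.092,-0.012],[0,0,0],0]]
[[[0.025,-0.074,-0.01],[0,0,0],0],[[0.018,-0.056,-0.007],[0,0,0],0],[[0.012,-0.035,-0.005],[0,0,0],0],[[0.004,-0.012,-0.002],[0,0,0],0],[[0,0,0],[0,0,0],0],[[0,0,0],[0,0,0],0],[[0,0,0],[0,0,0],0],[[0,0,0],[0,0,0],0]]
[ 0.32529597 -0.36009996  0.18311704] [ 0.013805    0.99445137 -0.00158021  0.10427557]
```

>>> apply_moves:
  steps:
    - [[0.008,0,-0.011],[0,-0.004,0],0]
    - [[0.018,-0.001,-0.025],[0,-0.01,0],0]
    - [[0.017,0,-0.026],[0,-0.01,0],0]
    - [[0.007,0,-0.012],[0,-0.004,0],0]
    - [[0.009,0,-0.031],[0,-0.004,0],0]
    - [[0.023,-0.001,-0.077],[0,-0.009,0],0]
    - [[0.026,-0.001,-0.102],[0,-0.012,0],0]
    - [[0.023,-0.001,-0.103],[0,-0.012,0],0]

```text
clock: 47.18
eef_pos: [0.5411, 0.1884, 0.1268]
tool_rot: [0.012, 0.996, -0.002, 0.083]
ft_force: [0.5, 0.6, -2.8]
grip_width: 0.0209
grasp_force: 60.1
```

>>> apply_moves:
  steps:
    - [[0.014,-0.001,-0.079],[0,-0.009,0],0]
    - [[0.005,0,-0.032],[0,-0.004,0],0]
    - [[0.004,-0.012,-0.002],[0,0,0],0]
    - [[0.011,-0.035,-0.004],[0,0,0],0]
    - [[0.019,-0.055,-0.008],[0,0,0],0]
    - [[0.024,-0.075,-0.01],[0,0,0],0]
    - [[0.03,-0.091,-0.012],[0,0,0],0]
    - [[0.035,-0.107,-0.014],[0,0,0],0]

```text
clock: 47.85
eef_pos: [0.5053, 0.1128, 0.1511]
tool_rot: [0.012, 0.995, -0.002, 0.102]
ft_force: [0.2, -0.6, -3.7]
grip_width: 0.0209
grasp_force: 60.0
```

>>> apply_moves:
  steps:
    - [[0.04,-0.12,-0.016],[0,0,0],0]
    - [[0.043,-0.131,-0.018],[0,0,0],0]
    - [[0.046,-0.14,-0.019],[0,0,0],0]
    - [[0.049,-0.149,-0.02],[0,0,0],0]
    - [[0.05,-0.153,-0.02],[0,0,0],0]
    - [[0.052,-0.158,-0.021],[0,0,0],0]
    - [[0.053,-0.16,-0.022],[0,0,0],0]
    - [[0.052,-0.159,-0.021],[0,0,0],0]

```text
clock: 48.52
eef_pos: [0.4165, -0.1197, 0.1666]
tool_rot: [0.013, 0.995, -0.002, 0.103]
ft_force: [1.2, -0.8, -2.8]
grip_width: 0.021
grasp_force: 60.0
```

>>> apply_moves:
  steps:
    - [[0.052,-0.158,-0.021],[0,0,0],0]
    - [[0.051,-0.154,-0.021],[0,0,0],0]
    - [[0.048,-0.148,-0.02],[0,0,0],0]
    - [[0.047,-0.141,-0.019],[0,0,0],0]
    - [[0.043,-0.131,-0.017],[0,0,0],0]
    - [[0.039,-0.12,-0.016],[0,0,0],0]
    - [[0.035,-0.106,-0.015],[0,0,0],0]
    - [[0.03,-0.092,-0.012],[0,0,0],0]

```text
clock: 49.18
eef_pos: [0.3377, -0.3278, 0.18]
tool_rot: [0.014, 0.995, -0.002, 0.102]
ft_force: [-0.2, 0.6, -3.4]
grip_width: 0.021
grasp_force: 60.0
```

>>> apply_moves:
  steps:
    - [[0.025,-0.074,-0.01],[0,0,0],0]
    - [[0.018,-0.056,-0.007],[0,0,0],0]
    - [[0.012,-0.035,-0.005],[0,0,0],0]
    - [[0.004,-0.012,-0.002],[0,0,0],0]
    - [[0,0,0],[0,0,0],0]
    - [[0,0,0],[0,0,0],0]
    - [[0,0,0],[0,0,0],0]
    - [[0,0,0],[0,0,0],0]

```text
clock: 49.85
eef_pos: [0.327, -0.3599, 0.1836]
tool_rot: [0.012, 0.995, -0.002, 0.104]
ft_force: [0.3, -0.1, -3.5]
grip_width: 0.0211
grasp_force: 60.0
```

Run:
```python
from h import *
st(); print(*discs(),sep="\n")
tip(BOX,-.025)
```

```text
t49.9 tcp [ 0.327  -0.3599  0.1836] H -1.33 pitch -11.93 F [ 0.3 -0.1 -3.5] lip [ 0.4718 -0.3633  0.1656]
('brass', np.int32(204), array([ 0.5301, -0.3293,  0.009 ]), array([381.8, 223.2]))
('brass', np.int32(151), array([ 0.5097, -0.2898,  0.009 ]), array([367.3, 231.2]))
('brass', np.int32(301), array([ 0.435 , -0.4386,  0.009 ]), array([426.8, 259.7]))
[[[-0.033,0.001,-0.002],[0,0.028,0],0],[[-0.034,0.001,-0.005],[0,0.029,0],0],[[-0.032,0,-0.008],[0,0.028,0],0],[[-0.032,0.001,-0.011],[0,0.028,0],0],[[-0.031,0.001,-0.013],[0,0.028,0],0],[[-0.029,0.001,-0.016],[0,0.029,0],0],[[-0.028,0.001,-0.019],[0,0.028,0],0],[[-0.026,0,-0.021],[-0.001,0.028,0],0]]
[[[-0.024,0.001,-0.024],[0,0.029,0.001],0],[[-0.022,0.001,-0.025],[0,0.028,0],0],[[0,0,0],[0,0,0],0],[[0,0,0],[0,0,0],0],[[0,0,0],[0,0,0],0],[[0,0,0],[0,0,0],0],[[0,0,0],[0,0,0],0],[[0,0,0],[0,0,0],0]]
[ 0.39176548 -0.36001012  0.2013896 ] [ 0.01294805  0.94253921  0.0047423  -0.33381087]
```

>>> apply_moves:
  steps:
    - [[-0.033,0.001,-0.002],[0,0.028,0],0]
    - [[-0.034,0.001,-0.005],[0,0.029,0],0]
    - [[-0.032,0,-0.008],[0,0.028,0],0]
    - [[-0.032,0.001,-0.011],[0,0.028,0],0]
    - [[-0.031,0.001,-0.013],[0,0.028,0],0]
    - [[-0.029,0.001,-0.016],[0,0.029,0],0]
    - [[-0.028,0.001,-0.019],[0,0.028,0],0]
    - [[-0.026,0,-0.021],[0,0.028,0],0]

```text
clock: 50.57
eef_pos: [0.3805, -0.3605, 0.1983]
tool_rot: [0.012, 0.969, 0.002, -0.248]
ft_force: [-0.2, -0.5, -2.7]
grip_width: 0.0212
grasp_force: 60.3
```

>>> apply_moves:
  steps:
    - [[-0.024,0.001,-0.024],[0,0.029,0],0]
    - [[-0.022,0.001,-0.025],[0,0.028,0],0]
    - [[0,0,0],[0,0,0],0]
    - [[0,0,0],[0,0,0],0]
    - [[0,0,0],[0,0,0],0]
    - [[0,0,0],[0,0,0],0]
    - [[0,0,0],[0,0,0],0]
    - [[0,0,0],[0,0,0],0]

```text
clock: 51.23
eef_pos: [0.391, -0.3612, 0.2042]
tool_rot: [0.013, 0.943, 0.003, -0.332]
ft_force: [-1.0, 0.4, -2.5]
grip_width: 0.0214
grasp_force: 60.4
```

Run:
```python
from h import *
st(); print(*discs(),sep="\n")
a=bot.get_obs()["eef_pos"]
H=75.3; c,s=np.cos(np.radians(H)),np.sin(np.radians(H)); g=np.array([.4726-.088*c,-.0647-.088*s]); print(g)
plan([([a[0]-.036,a[1],.215],-1.5,4,0),([.43,-.20,.16],40,0,0),([*g,.13],H,0,0),([*g,.062],H,-.3,0,4),([*g,.051],H,-.3,0,5)])
```

```text
t51.2 tcp [ 0.391  -0.3612  0.2042] H -1.65 pitch 38.72 F [-1.   0.4 -2.5] lip [ 0.4689 -0.3636  0.0808]
('brass', np.int32(204), array([ 0.5301, -0.3293,  0.009 ]), array([381.8, 223.2]))
('brass', np.int32(202), array([ 0.5128, -0.3718,  0.009 ]), array([398.5, 229.7]))
('brass', np.int32(154), array([ 0.51  , -0.2899,  0.009 ]), array([367.3, 231.1]))
[ 0.4502693  -0.14981956]
[[[0.007,0,0.003],[0,-0.008,0],0],[[0.02,-0.001,0.009],[0,-0.022,0],0],[[0.028,-0.001,0.009],[0,-0.031,0],0],[[0.033,0,0.008],[0,-0.036,0],0],[[0.034,-0.001,0.005],[-0.001,-0.035,0],0],[[0.03,-0.001,0],[0,-0.031,0],0],[[0.021,-0.001,-0.002],[0,-0.022,0],0],[[0.008,0,-0.001],[0,-0.008,0],0]]
[[[-0.01,0.023,0.007],[0,-0.001,-0.006],0],[[-0.03,0.061,0.019],[0.001,-0.001,-0.018],0],[[-0.048,0.088,0.028],[0.001,-0.003,-0.026],0],[[-0.067,0.102,0.034],[0.001,-0.003,-0.031],0],[[-0.083,0.104,0.038],[0.001,-0.003,-0.034],0],[[-0.093,0.094,0.038],[0.001,-0.003,-0.034],0],[[-0.094,0.077,0.035],[0.001,-0.003,-0.032],0],[[-0.083,0.055,0.03],[0.001,-0.002,-0.026],0]]
[[[-0.059,0.033,0.021],[0.001,-0.002,-0.017],0],[[-0.022,0.011,0.007],[0,0,-0.007],0],[[-0.01,0.005,0.006],[0,0,-0.008],0],[[-0.028,0.014,0.017],[0,0,-0.023],0],[[-0.04,0.017,0.024],[0,0,-0.031],0],[[-0.047,0.014,0.028],[0,0,-0.036],0],[[-0.049,0.009,0.028],[0,0,-0.036],0],[[-0.044,0.003,0.024],[0,0,-0.031],0]]
[[[-0.03,-0.001,0.017],[0,0,-0.022],0],[[-0.012,-0.001,0.006],[0,0,-0.009],0],[[0,0,0.053],[0,0,0],0],[[0,0,0.117],[0,-0.001,0],0],[[0,0,0.117],[0,-0.001,0],0],[[0,0,0.053],[0,0,0],0],[[0,0,0.006],[0,0,0],0],[[0,0,0.013],[0,0,0],0]]
[[[0,0,0.017],[0,0,0],0],[[0,0,0.013],[0,0,0],0],[[0,0,0.006],[0,0,0],0],[[0,0,0],[0,0,0],0],[[0,0,0],[0,0,0],0],[[0,0,0],[0,0,0],0],[[0,0,0],[0,0,0],0],[[0,0,0],[0,0,0],0]]
[ 0.45023364 -0.14969971  0.04900868] [-0.61105982  0.79158028  0.00179065  0.00182817]
```

All three brass discs are now in the box. Next I lay the scoop back on its mat.

>>> apply_moves:
  steps:
    - [[0.007,0,0.003],[0,-0.008,0],0]
    - [[0.02,-0.001,0.009],[0,-0.022,0],0]
    - [[0.028,-0.001,0.009],[0,-0.031,0],0]
    - [[0.033,0,0.008],[0,-0.036,0],0]
    - [[0.034,-0.001,0.005],[0,-0.035,0],0]
    - [[0.03,-0.001,0],[0,-0.031,0],0]
    - [[0.021,-0.001,-0.002],[0,-0.022,0],0]
    - [[0.008,0,-0.001],[0,-0.008,0],0]

```text
clock: 51.95
eef_pos: [0.3523, -0.3607, 0.2136]
tool_rot: [0.014, 0.999, -0.002, -0.035]
ft_force: [-0.3, -0.1, -3.0]
grip_width: 0.021
grasp_force: 60.2
```

>>> apply_moves:
  steps:
    - [[-0.01,0.023,0.007],[0,-0.001,-0.006],0]
    - [[-0.03,0.061,0.019],[0.001,-0.001,-0.018],0]
    - [[-0.048,0.088,0.028],[0.001,-0.003,-0.026],0]
    - [[-0.067,0.102,0.034],[0.001,-0.003,-0.031],0]
    - [[-0.083,0.104,0.038],[0.001,-0.003,-0.034],0]
    - [[-0.093,0.094,0.038],[0.001,-0.003,-0.034],0]
    - [[-0.094,0.077,0.035],[0.001,-0.003,-0.032],0]
    - [[-0.083,0.055,0.03],[0.001,-0.002,-0.026],0]

```text
clock: 52.62
eef_pos: [0.4228, -0.2138, 0.1598]
tool_rot: [-0.311, 0.95, 0.002, -0.007]
ft_force: [0.6, -0.4, -3.1]
grip_width: 0.0211
grasp_force: 60.2
```

>>> apply_moves:
  steps:
    - [[-0.059,0.033,0.021],[0.001,-0.002,-0.017],0]
    - [[-0.022,0.011,0.007],[0,0,-0.007],0]
    - [[-0.01,0.005,0.006],[0,0,-0.008],0]
    - [[-0.028,0.014,0.017],[0,0,-0.023],0]
    - [[-0.04,0.017,0.024],[0,0,-0.031],0]
    - [[-0.047,0.014,0.028],[0,0,-0.036],0]
    - [[-0.049,0.009,0.028],[0,0,-0.036],0]
    - [[-0.044,0.003,0.024],[0,0,-0.031],0]

```text
clock: 53.28
eef_pos: [0.4471, -0.1575, 0.1295]
tool_rot: [-0.575, 0.818, 0.001, -0.003]
ft_force: [-0.0, -0.0, -3.8]
grip_width: 0.0212
grasp_force: 60.2
```

Run:
```python
from h import *
st(); g=[.4503,-.1498]; H=75.3
plan([([*g,.11],H,0,0,3),([*g,.062],H,-.3,0,4),([*g,.0505],H,-.3,0,5)])
```

```text
t53.3 tcp [ 0.4471 -0.1575  0.1295] H 70.14 pitch 0.24 F [-0.  -0.  -3.8] lip [ 0.4937 -0.0278  0.0814]
[[[-0.011,-0.001,0.028],[0,0,-0.007],0],[[-0.02,-0.001,0.052],[0.001,-0.001,-0.014],0],[[-0.011,-0.002,0.028],[0.001,0,-0.008],0],[[0,0,0.037],[0,0,0],0],[[0,0,0.083],[0,-0.001,0],0],[[0,0.001,0.082],[0,-0.001,0],0],[[0,0,0.037],[0,0,0],0],[[0,0,0.006],[0,0,0],0]]
[[[0,0,0.014],[0,0,0],0],[[0,0,0.018],[0,0,0],0],[[0,0,0.014],[0,0,0],0],[[0.001,0,0.006],[0,0,0],0],[[0,0,0],[0,0,0],0],[[0,0,0],[0,0,0],0],[[0,0,0],[0,0,0],0],[[0,0,0],[0,0,0],0]]
[ 0.45024734 -0.14986789  0.04849891] [-0.61126486  0.79142115  0.0011704   0.00254288]
```

>>> apply_moves:
  steps:
    - [[-0.011,-0.001,0.028],[0,0,-0.007],0]
    - [[-0.02,-0.001,0.052],[0,-0.001,-0.014],0]
    - [[-0.011,-0.002,0.028],[0,0,-0.008],0]
    - [[0,0,0.037],[0,0,0],0]
    - [[0,0,0.083],[0,-0.001,0],0]
    - [[0,0.001,0.082],[0,-0.001,0],0]
    - [[0,0,0.037],[0,0,0],0]
    - [[0,0,0.006],[0,0,0],0]

```text
clock: 53.95
eef_pos: [0.4481, -0.1493, 0.0574]
tool_rot: [-0.609, 0.793, 0.005, -0.0]
ft_force: [-0.8, -0.1, -2.9]
grip_width: 0.0213
grasp_force: 60.2
```

>>> apply_moves:
  steps:
    - [[0,0,0.014],[0,0,0],0]
    - [[0,0,0.018],[0,0,0],0]
    - [[0,0,0.014],[0,0,0],0]
    - [[0,0,0.006],[0,0,0],0]
    - [[0,0,0],[0,0,0],0]
    - [[0,0,0],[0,0,0],0]
    - [[0,0,0],[0,0,0],0]
    - [[0,0,0],[0,0,0],0]

```text
clock: 54.62
eef_pos: [0.4502, -0.1492, 0.0491]
tool_rot: [-0.609, 0.793, 0.003, 0.002]
ft_force: [0.1, 0.0, -2.3]
grip_width: 0.0214
grasp_force: 60.5
```

>>> apply_moves:
  steps:
    - [[0,0,0],[0,0,0],1]
    - [[0,0,0],[0,0,0],1]
    - [[0,0,0],[0,0,0],1]
    - [[0,0,0],[0,0,0],1]
    - [[0,0,0],[0,0,0],1]
    - [[0,0,0],[0,0,0],1]
    - [[0,0,0],[0,0,0],1]
    - [[0,0,0],[0,0,0],1]

```text
clock: 55.28
eef_pos: [0.4497, -0.1492, 0.0487]
tool_rot: [-0.609, 0.793, 0.004, 0.001]
ft_force: [-0.0, 0.6, 0.1]
grip_width: 0.0856
grasp_force: 0.0
```

Run:
```python
from h import *
st(); print(bot.get_obs()["grip_width"])
```

```text
t55.3 tcp [ 0.4497 -0.1492  0.0487] H 75.09 pitch -0.37 F [-0.   0.6  0.1] lip [ 0.485  -0.0155  0.0021]
0.08559780379813199
```

>>> apply_moves:
  steps:
    - [[0,0,-0.05],[0,0,0],1]
    - [[0,0,-0.1],[0,0,0],1]
    - [[0,0,-0.15],[0,0,0],1]
    - [[0,0,-0.15],[0,0,0],1]
    - [[0,0,-0.15],[0,0,0],1]
    - [[0,0,-0.15],[0,0,0],1]
    - [[0,0,-0.1],[0,0,0],1]
    - [[0,0,-0.05],[0,0,0],1]

```text
clock: 55.95
eef_pos: [0.4517, -0.151, 0.2323]
tool_rot: [-0.609, 0.793, 0.001, 0.003]
ft_force: [0.1, -0.3, 0.1]
grip_width: 0.0853
grasp_force: 0.0
```

>>> apply_moves:
  steps:
    - [[0.05,-0.05,0],[0,0,0],1]
    - [[0.1,-0.08,0],[0,0,0],1]
    - [[0.1,-0.08,0],[0,0,0],1]
    - [[0.1,-0.08,0],[0,0,0],1]
    - [[0.1,-0.05,0],[0,0,0],1]
    - [[0.05,0,0],[0,0,0],1]
    - [[0,0,0],[0,0,0],1]
    - [[0,0,0],[0,0,0],1]

```text
clock: 56.62
eef_pos: [0.4895, -0.2644, 0.2274]
tool_rot: [-0.609, 0.793, 0.005, 0.001]
ft_force: [0.2, 0.4, -0.3]
grip_width: 0.085
grasp_force: 0.0
```

Run:
```python
from h import *
st(); im,d=camera("top"); b,_=camera("side"); v,u=np.mgrid[:384,:512]; hsv=cv2.cvtColor(im,cv2.COLOR_RGB2HSV)
reg=(u>245)&(u<315)&(v>220)&(v<275)
print("pan",rect((hsv[...,2]>110)&(hsv[...,1]<40)&reg,.01))
cv2.imwrite("pics/end.png",np.hstack([cv2.resize(im[110:310,60:460],(800,400))[:,:800//2*2],]) [:,:,::-1])
cv2.imwrite("pics/end2.png",np.vstack([cv2.resize(im[120:300,60:460],(660,297)),cv2.resize(b[100:280,170:570],(660,297))])[:,:,::-1])
```

```text
t56.6 tcp [ 0.4895 -0.2644  0.2274] H 75.04 pitch -0.42 F [ 0.2  0.4 -0.3] lip [ 0.5249 -0.1306  0.1809]
pan ((0.471429705619812, -0.062067437916994095), (0.09724198281764984, 0.06624562293291092), 75.4520263671875)
```

View pics/end2.png

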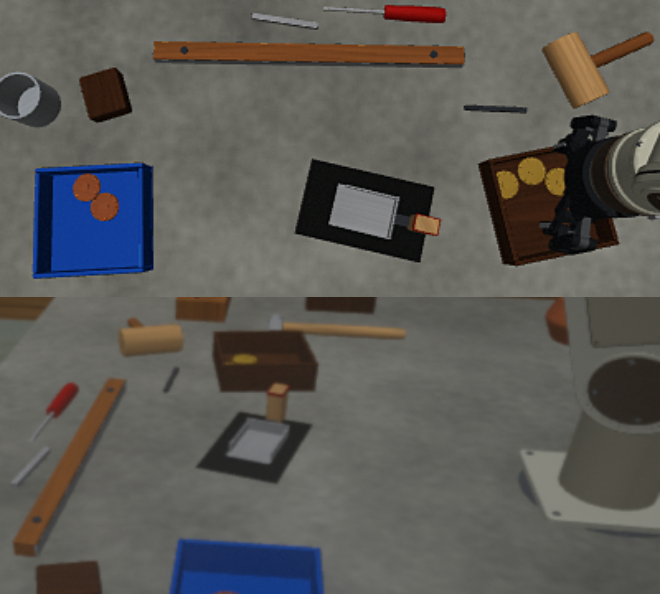

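The scoop lies flat in the middle of the mat at (365,212). Three brass discs are in the box around (530,175) and two copper discs in the tub around (95,197). The bystanders look unmoved.

```bash
python3 -c "
from h import *
print(bot.job_done())"
```

```text
the job is handed in; nothing more can be done
None
```

The job is handed in, with no verdict shown: in the last pictures all three brass discs lie in the wooden box, both copper discs in the blue tub, and the scoop is released flat on its mat within about 3 mm of the centre.

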